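# Draw the attachment-comb basket from the disinfecting jar

### The job

Lift the lid off the disinfecting jar by its knob and lay it flat, knob up, on the black rubber mat. Then take the T-handled hook from its bracket, catch the ring of the basket inside the jar with it, keeping your fingers off the basket, draw the basket out and stand it upright in the steel tray to drain. Unhook it and hang the hook back on its bracket; set everything down gently, and leave the jar and the other things on the counter where they are.

Things in the scene. Friction and masses are not known exactly. Their poses are not given: they have to be found in the camera images.
- jar_mouth (a point): Loose, heavy round jar of clear glass, 122 mm across, 135 mm high, about 1.4 kg, wall 5 mm, inside width 110 mm, inner floor 6 mm above the counter. This point is the centre of its mouth, level with the rim.
- lid_knob (a point): Loose steel lid of the jar, 128 mm across, about 0.3 kg. This point is the centre of its knob: upright, round, 32 mm across, 22 mm high, on a neck 14 mm thick; 27 mm above the lid's domed top, 47 mm above the lid's underside. Under the lid a plug 100 mm across, 7 mm deep, sits loosely in the jar's mouth. On the jar, the knob's centre is 40 mm above the rim. z points up through the knob.
- lid_foot (a point): The centre of the lid's underside (the bottom of its plug), 47 mm below the knob's centre; laid down flat it rests on this.
- basket_ring (a point): Centre of an upright wire ring fixed on a stem in the middle of the basket, 72 mm above the basket's underside. Wire 5 mm thick, ring 45 mm across inside, 55 mm outside; its inner top is 22 mm above this point. The ring stands in the y-z plane of this frame, so a hook passes through it along x (either way). In the jar the ring's top is 29 mm below the jar's rim.
- basket_foot (a point): Centre of the flat underside of the basket, 72 mm below the ring's centre. The basket: loose, round, steel wire, 94 mm across, about 0.28 kg with the black and grey clipper attachment combs fixed in it; wall 42 mm high, combs up to 44 mm above the underside. At first it stands on the inner floor of the jar.
- hook_handle (a point): Loose T-handled lifting hook, 0.12 kg. This point is the centre of its crossbar: black plastic, 100 mm long (y), 16 mm wide (x), 18 mm high; grip it at its middle, across x. A steel shank 6 mm thick runs from here straight down -z, from 60 to 76 mm below shifts to x = -13 mm, and then turns up in a U towards +x. On the bracket the crossbar lies level and the hook hangs plumb.
- hook_seat (a point): Inner bottom of the hook's U, 107 mm straight below the crossbar's centre, where a ring's wire comes to hang. Wire 6 mm thick, so the hook's lowest point is 6 mm below this. The U opens upward: shank on its -x side (wire centre at x = -13 mm), upturned tip on its +x side (x = +13 mm) ending 15 mm above this point; 20 mm clear between them.
- bracket_rest (a point): Where the crossbar's centre rests, 134 mm above the counter, on a fixed steel bracket: base 100 x 84 mm, two upright plates 46 mm wide (x), 5 mm thick, at y = -36 and +36 mm, 125 mm high. The crossbar lies along y over both, between lips 7 mm high, 30 mm apart in x. The shank hangs free between the plates: the hook lifts straight up and goes back straight down, either way round.
- tray_floor (a point): Fixed shallow steel draining tray, 200 mm (x) by 150 mm (y), walls 3 mm thick, 18 mm high above the counter. This point is the centre of its floor's upper face, 3 mm above the counter.
- mat_top (a point): Fixed flat black rubber mat, 200 mm (x) by 160 mm (y), 4 mm thick. This point is the centre of its upper face.
- jar: The same glass jar; origin at the centre of its underside.
- lid: The same lid; origin at the centre of its underside.
- basket: The same basket; origin at the centre of its underside, x along the ring's hole.
- hook: The same hook; origin at the centre of its crossbar.
- clipper: Bystander: black and brass hair clipper lying on the counter, 168 mm long, 44 mm wide, 39 mm high; origin under its middle.
- brush: Bystander: dark wooden neck brush lying bristles up, 180 mm long, 34 mm wide, 44 mm high; origin under it.
- tub: Bystander: round orange plastic tub, 82 mm across, 53 mm high; origin under its centre.
Things that resemble listed ones, but are neither listed nor needed, are in the scene too. What is meant by the jar is not brown or green, and is the smaller of those in its own colour.

How it is judged:
On the way, in this order (a step that is already met when the one before it is completed fails the run):
1. the lid is lifted clear of the jar, level, in the gripper (z of lid_foot in the frame of jar_mouth above 0.01 m and contact force between the fingers and lid above 0.5 N and angle between lid_knob's own z axis and vertical below 0.35 rad), for 0.1 s.
2. the lid lies flat, knob up, on the rubber mat, let go (x of lid_foot in the frame of mat_top between -0.09 and 0.09 m and y of lid_foot in the frame of mat_top between -0.07 and 0.07 m and z of lid_foot in the frame of mat_top below 0.004 m and angle between lid_knob's own z axis and vertical below 0.08 rad and contact force between the fingers and lid below 0.1 N and linear speed of lid below 0.02 m/s), for 0.2 s.
3. the hook is taken off its bracket in the gripper (z of hook_handle in the frame of bracket_rest above 0.02 m and contact force between the fingers and hook above 0.5 N), for 0.1 s.
4. the basket hangs from the hook, clear above the jar's rim (z of basket_foot in the frame of jar_mouth above 0.002 m and contact force between hook and basket above 0.5 N), for 0.1 s.
5. the basket stands upright on the tray's floor, the hook clear of it (x of basket_foot in the frame of tray_floor between -0.085 and 0.085 m and y of basket_foot in the frame of tray_floor between -0.06 and 0.06 m and z of basket_foot in the frame of tray_floor below 0.004 m and angle between basket_ring's own z axis and vertical below 0.08 rad and contact force between hook and basket below 0.1 N and linear speed of basket below 0.02 m/s), for 0.2 s.
At the end, for the whole second after the job is handed in: Lid flat and knob up on the mat, basket upright on the tray's floor off the hook, hook hanging in its bracket (crossbar within 12 mm in x, 20 mm in y, 4 mm in z of the rest); underside of lid and basket within 4 mm of their surfaces, tilts under 0.08 rad; jar upright in place; all at rest (all of step 2 and all of step 5 and x of hook_handle in the frame of bracket_rest between -0.012 and 0.012 m and y of hook_handle in the frame of bracket_rest between -0.02 and 0.02 m and z of hook_handle in the frame of bracket_rest between -0.004 and 0.004 m and angle between hook_handle's own z axis and vertical below 0.1 rad and linear speed of hook below 0.02 m/s and angle between jar's own z axis and vertical below 0.05 rad); the robot touches nothing.
It fails at once if the fingers touch the basket (contact force between the fingers and basket above 0.5 N).
It fails at once if the jar is shifted by more than 25 mm or tipped by more than 0.2 rad (distance of jar from where it was at the start of the episode above 0.025 m or angle between jar's own z axis and vertical above 0.2 rad).
It fails at once if the clipper, the brush or the tub is moved by more than 20 mm (distance of any of clipper, brush, tub from where it was at the start of the episode above 0.02 m).
It fails at once if the lid, the basket or the hook is dropped: it moves faster than 0.6 m/s with nothing holding it ((linear speed of lid above 0.6 m/s and contact force between the fingers and lid below 0.05 N) or (linear speed of basket above 0.6 m/s and contact force between hook and basket below 0.05 N) or (linear speed of hook above 0.6 m/s and contact force between the fingers and hook below 0.05 N)).
It also fails if it takes over 72 s, if anything falls off the work surface, if the arm or the gripper's body presses on something with over 40 N, if the wrist force passes 120 N, or if a joint passes its speed limit or range.

### The arm

A 7-joint arm with a two-finger parallel gripper is mounted at the origin on the work surface. World frame = base frame: x ahead of the robot, y to its left, z up, the work surface at z = 0. Lengths are in m, angles in rad, forces in N, time in s.
With the tool pointing down it reaches from about 0.35 to 0.9 m from the base axis. Payload 8.1 kg.
Tool frame: the origin (TCP) lies on the mounting face of the last link; the fingertips stand finger_overhang ahead of it and the grasp point (between the pads) lies 159 mm ahead of it (finger_overhang is the distance from the TCP to the fingertips, in m); z points along the fingers, x is the direction in which the jaws open and shut, and the axes are right-handed (so a half turn about z gives the same grasp; the last joint's range is limited). The gripper opens to 92 mm and grips with 3 to 60 N. Pads are 19 mm wide; open, the fingers measure 130 mm over their backs; the gripper's body (75 mm by 190 mm) begins 47 mm behind the grasp point.
Start: joints at [-0.103, 0.434, 0.025, 1.573, -0.012, 1.134, -0.075], TCP at [0.625, -0, 0.405] pointing down, gripper open.
Joint ranges: [-2.62, 2.62], [-0.44, 2.09], [-1.27, 1.32], [0.08, 2.57], [-1.32, 4.46], [0.12, 2], [-2.74, 2.74]. Speed limits (rad/s): [2.22, 2.22, 3.01, 3.01, 3.14, 3.14, 3.14].

### API

Orientations are given as a unit quaternion [w, x, y, z].
In Python, from workcell import * gives the robot as it stands.
- The arm moves only by the tool jog_arm, never from a script. Its argument "rows" is a list of rows, each an object with "claw": the opening, from 0 (shut) to 1 (fully open); "dp": the shift along the tool's x, y, z in cm, a list of three; "rotation": the turn, a rotation vector about the tool's x, y, z in rad, a list of three. A call has 1 to 20 rows; each row shifts and turns the commanded pose from where the row before left it, along the tool's axes as they then stand; what a row does not reach is not made up. A row lasts 1/12 s, in which the tool goes at most 41.7 mm and 7.16 degrees, less where a joint would pass 70% of its speed; a pose out of reach is approached as far as the arm can. A call is refused whole if a number of a shift passes 4.17 or a number of a turn 0.125, either way. A call with a gripper value outside its range is refused whole. The fingers move at their own pace and stop on an object; "grip_force" is the grip in N (left out, the last holds). Time passes only in rows, so rows that do not move let the fingers close. It gives the time, the measured TCP pose, the force and the opening at its end, in the units of the state.
- sense(): the state, without advancing time (a new reading comes with each control period).
- capture(name): name is "scene" or "side" or "wrist"; returns a dict with "pixels" (384x512x3 uint8, red, green, blue), "z_map" (384x512 float32, m along the optical axis (not along the pixel's ray), 0 where there is no reading), "fx", "fy", "cx", "cy" (pixels), "T" (4x4, takes a point from camera to world coordinates); the wrist camera has in their place "hand_eye" (4x4, takes a point from camera to tool coordinates, whose origin is the TCP and whose axes are the tool frame's). Camera axes: x right, y down, z forward; pixel columns grow to the right and rows downward; lengths in m; the calibration is good to about 2 mm. A picture is of the moment at which its call begins: read the wrist's pose just before it.
- hand_in(): hands the job in, once; it reports no verdict.
The state is a dict: "time_s": time; "joint_pos": joint angles; "dq": joint speeds; "joint_efforts": joint torques, N m; "tool_pos": TCP position; "orientation": TCP orientation; "contact_force": force on the tool from outside, world axes, zero at the start; "torque": the same for the moment, N m; "gripper_width": finger opening in m.
Only numpy, scipy, OpenCV 4.12 (cv2) and the standard library are available. Lean on these libraries where they do the work, as an engineer would, in place of code of your own. Each camera call takes 0.05 s, during which the arm holds its last target.

## Working session

There is one attempt and no reset: what is moved stays moved. The work goes in short steps, Python scripts to look and compute and a tool call to move; the robot and the scene stay as the last step left them, time stands still between calls to the robot, and variables do not carry over. Pictures are saved under pics/ and viewed, and the job is handed in when it is done.

Besides the shell and the picture viewer there is one more tool, called after "Call:" as name(argument=value, ...), one argument or row to a line, values as JSON. jog_arm: Moves the arm, as the interface text tells. Its arguments: {"type":"object","properties":{"rows":{"type":"array","items":{"type":"object","properties":{"claw":{"type":"number"},"dp":{"type":"array","items":{"type":"number"}},"rotation":{"type":"array","items":{"type":"number"}}}}},"grip_force":{"type":"number"}},"required":["rows"]}

```bash
ls; mkdir -p pics; python3 - <<'E'
from workcell import *
import cv2,numpy as np
s=sense();print(s)
for n in ["scene","side","wrist"]:
    c=capture(n)
    np.savez(f"{n}0.npz",**c)
    cv2.imwrite(f"pics/{n}0.png",c["pixels"][:,:,::-1])
    print(n,c["fx"],c["fy"],c["cx"],c["cy"],c.get("T",c.get("hand_eye")))
E
```

```text
pics
{'time_s': 0.0, 'joint_pos': array([-0.10257463,  0.43520273,  0.02499055,  1.57410475, -0.0115851 ,
        1.13400429, -0.07509838]), 'dq': array([ 2.90769547e-04, -5.10142440e-04, -2.75083508e-06,  1.08227995e-03,
        1.27058745e-03, -1.20045071e-03, -6.78018394e-04]), 'joint_efforts': array([ 3.89017032e-04, -6.67853522e+01,  9.84863900e-01, -3.14464223e+01,
       -6.05165795e-02,  4.27553023e-02,  1.12382318e-04]), 'tool_pos': array([ 6.24761265e-01, -5.99893749e-05,  4.03954589e-01]), 'orientation': array([ 8.15947398e-05,  9.99999689e-01, -5.16302185e-05, -7.82946698e-04]), 'contact_force': array([-0.70416749,  0.22829351, -0.25016614]), 'torque': array([ 0.06362617, -0.02053185,  0.00969979]), 'gripper_width': 0.09176014639071005}
scene 353.34270776323257 353.34270776323257 255.81373673208833 196.71159670430023 [[-0.58921909  0.55761185 -0.58471351  1.23117834]
 [ 0.80791401  0.39784413 -0.43473556  0.50363269]
 [-0.00978886 -0.72855273 -0.68491978  0.86764216]
 [ 0.          0.          0.          1.        ]]
side 396.04973848902733 396.04973848902733 253.10693274949216 186.35032781103945 [[ 0.98697245 -0.09201711  0.13197818  0.44186101]
 [-0.16066271 -0.60720826  0.77812957 -0.78261075]
 [ 0.00853701 -0.78919642 -0.61408154  0.77045227]
 [ 0.          0.          0.          1.        ]]
wrist 278.7174479751304 278.7174479751304 260.43067650037574 192.23033654824377 [[ 9.99998943e-01  7.93828974e-04  1.21851399e-03 -6.89740232e-04]
 [-1.10078052e-03  9.60727815e-01  2.77490278e-01 -7.47988218e-02]
 [-9.50380459e-04 -2.77491326e-01  9.60727673e-01  2.12967573e-02]
 [ 0.00000000e+00  0.00000000e+00  0.00000000e+00  1.00000000e+00]]
```

View pics/scene0.png

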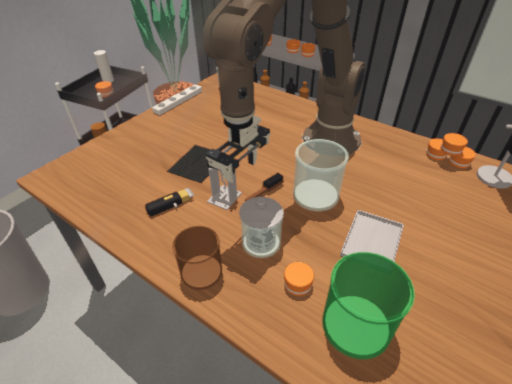

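View pics/side0.png

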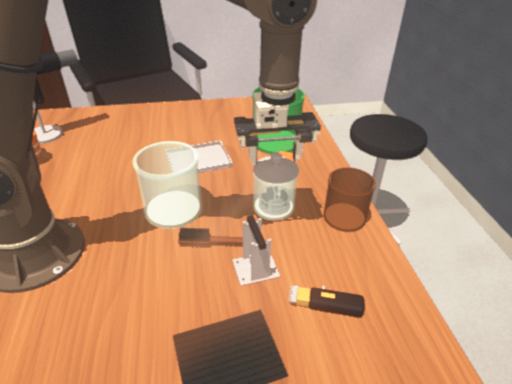

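View pics/wrist0.png

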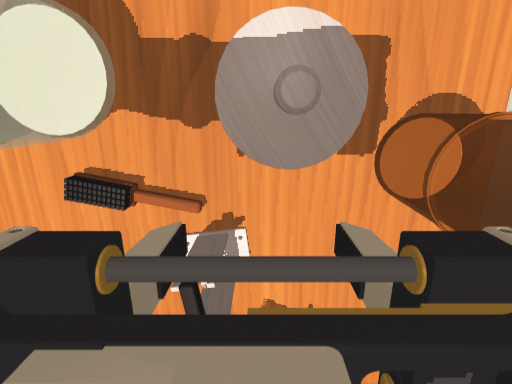

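The wrist view shows the lidded jar with its knob at (298,90). Scene candidates for the jar:
- Small clear lidded jar at (262,228)
- Larger clear jar at (320,175)
- Brown jar at (198,258)
- Green jar at (365,305)

I choose the lidded clear one, and will check it in a crop.

```bash
cat > h.py <<'E'
import numpy as np,cv2
from scipy.spatial.transform import Rotation as R
def load(n): return dict(np.load(n+".npz"))
def pose(s):
    T=np.eye(4);q=s["orientation"];T[:3,:3]=R.from_quat([q[1],q[2],q[3],q[0]]).as_matrix();T[:3,3]=s["tool_pos"];return T
def grab(name,tag):
    from workcell import sense,capture
    s=sense();c=capture(name)
    if "T" not in c: c["T"]=pose(s)@c["hand_eye"]
    np.savez(tag+".npz",**{k:v for k,v in c.items()})
    return c
def cloud(c):
    z=c["z_map"];v,u=np.mgrid[0:z.shape[0],0:z.shape[1]]
    P=np.stack([(u-c["cx"])/c["fx"]*z,(v-c["cy"])/c["fy"]*z,z,np.ones_like(z)],-1)
    W=(P@c["T"].T)[...,:3]; W[z<=0]=np.nan
    return W
def ray(c,u,v,h):
    d=c["T"][:3,:3]@np.array([(u-c["cx"])/c["fx"],(v-c["cy"])/c["fy"],1]);o=c["T"][:3,3]
    return o+d*(h-o[2])/d[2]
def proj(c,p):
    T=np.linalg.inv(c["T"]);q=T[:3,:3]@np.asarray(p)+T[:3,3]
    return np.array([q[0]/q[2]*c["fx"]+c["cx"],q[1]/q[2]*c["fy"]+c["cy"]])
def crop(c,u0,u1,v0,v1,k,f):
    im=c["pixels"][v0:v1,u0:u1,::-1]
    cv2.imwrite(f,cv2.resize(im,None,fx=k,fy=k,interpolation=cv2.INTER_CUBIC))
E
python3 - <<'E'
from h import *
s=load("scene0");d=load("side0");w=load("wrist0")
T=np.eye(4);T[:3,:3]=R.from_quat([0.99999969,-5e-5,-7.8e-4,8e-5]).as_matrix();T[:3,3]=[.62476,-6e-5,.40395]
w["T"]=T@w["hand_eye"];np.savez("wrist0.npz",**w)
def two(a,b): return np.hstack([a,b])
def cr(c,u0,v0): 
    return cv2.resize(c["pixels"][v0:v0+150,u0:u0+130,::-1],None,fx=3,fy=3,interpolation=cv2.INTER_CUBIC)
cv2.imwrite("pics/crop1.png",two(cr(s,190,130),cr(d,210,150)))
for n,c in(("s",s),("d",d),("w",w)):
    W=cloud(c)
    print(n,"valid",np.isfinite(W[...,0]).mean(), "counter", [np.nanmedian(W[...,2])])
    # lid/knob: points near z .135-.19
    m=(W[...,2]>.125)&(W[...,2]<.2)&(W[...,0]>.4)&(W[...,0]<.9)&(abs(W[...,1])<.3)
    print(m.sum(),[np.nanpercentile(W[m],q,axis=0).round(3) for q in(2,50,98)] if m.any() else 0)
W=cloud(w);print("knob",W[90,298],"lid",W[130,298])
E
```

```text
s valid 0.9959716796875 counter [np.float64(7.056938776062172e-05)]
2281 [array([ 0.408, -0.049,  0.126]), array([0.655, 0.096, 0.142]), array([0.892, 0.184, 0.185])]
d valid 0.9958546956380209 counter [np.float64(9.75782735368469e-05)]
2504 [array([ 0.403, -0.187,  0.126]), array([0.626, 0.06 , 0.142]), array([0.89 , 0.179, 0.185])]
w valid 0.9958750406901041 counter [np.float64(0.11215422828219423)]
26828 [array([ 0.421, -0.1  ,  0.128]), array([0.639, 0.09 , 0.141]), array([0.803, 0.148, 0.185])]
knob [0.64898491 0.08866096 0.18497268] lid [0.65534553 0.06004172 0.14415178]
```

View pics/crop1.png

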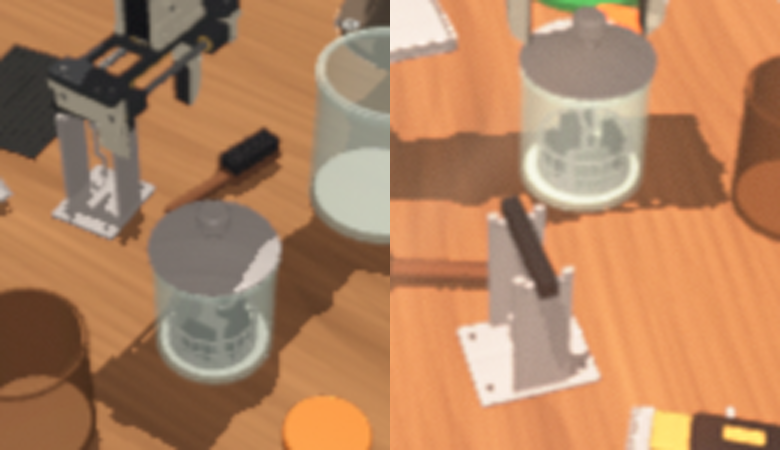

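The crop shows the small clear jar with a domed lid and a basket inside, so the choice is confirmed. The bracket and crossbar are at side (258,232). Next I fit the positions.

```bash
python3 - <<'E'
from h import *
np.set_printoptions(precision=4,suppress=True)
C={n:load(n+"0") for n in("scene","side","wrist")}
K=np.array([.645,.089])
for n,c in C.items():
    W=cloud(c);X,Y,Z=W[...,0],W[...,1],W[...,2]
    r=np.hypot(X-K[0],Y-K[1])
    m=(Z>.182)&(Z<.19)&(r<.03)
    if m.sum()>5: 
        print(n,"knob top",m.sum(),np.array(cv2.minEnclosingCircle(W[m][:,:2].astype(np.float32))[0]),np.median(Z[m]), W[m].min(0),W[m].max(0))
    m=(Z>.125)&(Z<.16)&(r<.075)
    if m.sum()>5:
        print("  lid",m.sum(),cv2.minEnclosingCircle(W[m][:,:2].astype(np.float32)))
    # crossbar
    col=c["pixels"].astype(int).sum(-1)
    m=(Z>.128)&(Z<.152)&(col<200)&(X>.45)&(X<.8)&(Y<.02)&(Y>-.25)
    if m.sum()>5:
        print("  bar",m.sum(),cv2.minAreaRect(W[m][:,:2].astype(np.float32)),np.percentile(Z[m],[5,50,95]))
    m=(Z>.001)&(Z<.008)&(col<150)&(Y<-.1)
    if m.sum()>5:
        print("  mat?",m.sum(),cv2.minAreaRect(W[m][:,:2].astype(np.float32)),np.median(Z[m]))
    m=(Z>.014)&(Z<.022)&(c["pixels"].min(-1)>140)&(Y>0.05)&(X>.2)&(X<1)
    if m.sum()>5:
        print("  tray?",m.sum(),W[m].min(0),W[m].max(0),cv2.minAreaRect(W[m][:,:2].astype(np.float32)))
E
```

```text
scene knob top 66 [0.6523 0.0887] 0.18571265008468008 [0.6382 0.0729 0.1821] [0.6646 0.1043 0.1883]
  lid 1088 ((0.6514515280723572, 0.0882919654250145), 0.06545472890138626)
  bar 35 ((0.6620278358459473, -0.06680850684642792), (0.30187952518463135, 0.09293916821479797), 36.19247055053711) [0.1284 0.1313 0.1381]
  mat? 172 ((-0.06141620874404907, -0.8082707524299622), (1.1952637434005737, 1.622093677520752), 87.55042266845703) 0.004802630701903565
  tray? 192 [0.3338 0.0736 0.0141] [0.7108 0.4519 0.022 ] ((0.48550474643707275, 0.22610270977020264), (0.25123366713523865, 0.495572954416275), 32.75924301147461)
side knob top 61 [0.6514 0.0845] 0.18552385117369952 [0.6368 0.0695 0.1821] [0.6668 0.1002 0.1897]
  lid 1029 ((0.6515116691589355, 0.08723530918359756), 0.06610759347677231)
  bar 13 ((0.5575392246246338, -0.15287092328071594), (0.010333120822906494, 0.08221401274204254), 8.354248046875) [0.1339 0.1378 0.141 ]
  mat? 6 ((0.4872554838657379, -0.4022254943847656), (0.023049673065543175, 0.05881437659263611), 70.49964904785156) 0.004302336072829649
  tray? 241 [0.2834 0.0501 0.014 ] [0.9402 2.0192 0.0219] ((0.6117042303085327, 1.0320703983306885), (1.9729855060577393, 0.627356231212616), 89.11451721191406)
wrist knob top 1558 [0.6488 0.0891] 0.18440467062590443 [0.6337 0.0739 0.182 ] [0.6636 0.1038 0.1865]
  lid 17707 ((0.6493501663208008, 0.0890539214015007), 0.06401219218969345)
  bar 848 ((0.6674990057945251, -0.062126561999320984), (0.2715238928794861, 0.051125653088092804), 25.560863494873047) [0.1292 0.1395 0.1421]
  tray? 13 [0.4309 0.0884 0.0202] [0.4372 0.1347 0.022 ] ((0.4351457953453064, 0.11137011647224426), (0.0465753898024559, 0.004070550203323364), 84.61029052734375)
```

```bash
python3 - <<'E'
from h import *
import workcell; print([x for x in dir(workcell) if not x.startswith('_')]); print(getattr(workcell,'finger_overhang',None))
np.set_printoptions(precision=4,suppress=True)
C={n:load(n+"0") for n in("scene","side")}
def ortho(c,h,x0,x1,y0,y1,px=0.001):
    # rows: x descending ; cols: y descending
    xs=np.arange(x1,x0,-px);ys=np.arange(y1,y0,-px)
    X,Y=np.meshgrid(xs,ys,indexing='ij')
    T=np.linalg.inv(c["T"]);P=np.stack([X,Y,np.full_like(X,h)],-1)@T[:3,:3].T+T[:3,3]
    u=(P[...,0]/P[...,2]*c["fx"]+c["cx"]).astype(np.float32);v=(P[...,1]/P[...,2]*c["fy"]+c["cy"]).astype(np.float32)
    return cv2.remap(np.ascontiguousarray(c["pixels"][:,:,::-1]),u,v,cv2.INTER_LINEAR)
a=ortho(C["side"],.004,.25,.65,-.55,-.15);b=ortho(C["scene"],.004,.25,.65,-.55,-.15)
cv2.imwrite("pics/mat.png",np.hstack([a,b]))
a=ortho(C["side"],.018,.3,.7,.15,.55);b=ortho(C["scene"],.018,.3,.7,.15,.55)
cv2.imwrite("pics/tray.png",np.hstack([a,b]))
E
```

```text
['IKError', 'capture', 'finger_overhang', 'hand_in', 'sense']
0.178
```

View pics/mat.png

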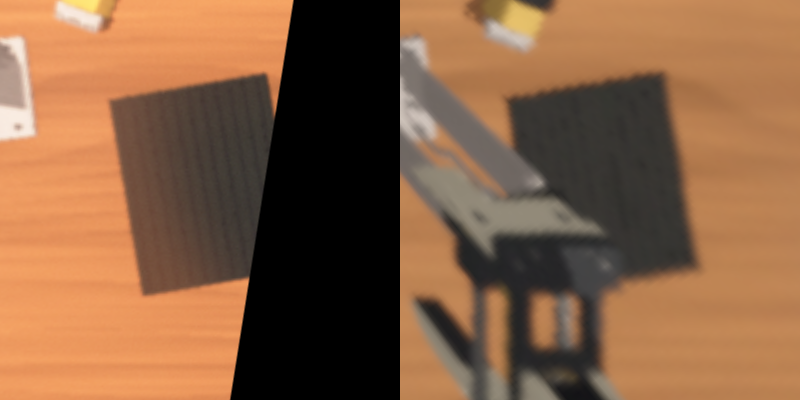

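View pics/tray.png

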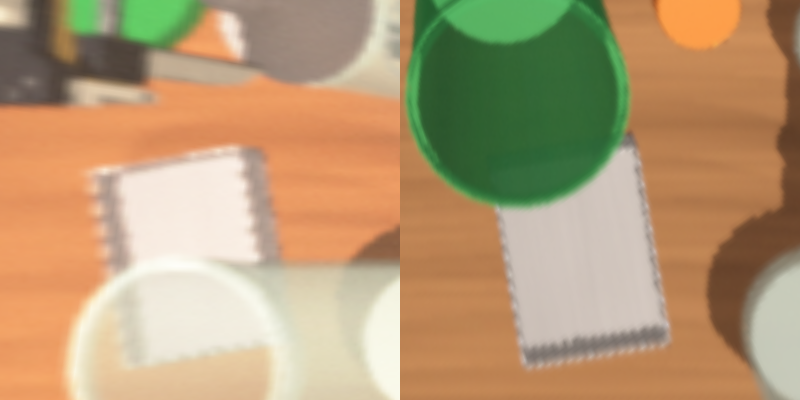

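Call:
jog_arm(
  rows=[
    {"claw":1,"dp":[0.6,-2.2,0],"rotation":[0,0,0]},
    {"claw":1,"dp":[0.6,-2.2,0],"rotation":[0,0,0]},
    {"claw":1,"dp":[0.6,-2.2,0],"rotation":[0,0,0]},
    {"claw":1,"dp":[0.65,-2.25,0.5],"rotation":[0,0,0]},
    {"claw":1,"dp":[0,0,1.5],"rotation":[0,0,0]},
    {"claw":1,"dp":[0,0,1.5],"rotation":[0,0,0]},
    {"claw":1,"dp":[0,0,1.5],"rotation":[0,0,0]},
    {"claw":1,"dp":[0,0,1.0],"rotation":[0,0,0]},
    {"claw":1,"dp":[0,0,0.8],"rotation":[0,0,0]},
    {"claw":1,"dp":[0,0,0],"rotation":[0,0,0]},
  ],
)

```text
time_s: 0.98
tool_pos: [0.6491, 0.0883, 0.3349]
orientation: [0.0, 1.0, -0.0, -0.001]
contact_force: [-0.3, 0.3, -0.5]
gripper_width: 0.0918
```

```bash
python3 - <<'E'
from h import *
np.set_printoptions(precision=4,suppress=True)
from workcell import sense
s=sense();print(s["time_s"],s["tool_pos"],s["orientation"])
a=grab("side","side1");b=grab("scene","scene1")
def cr(c,u0,v0): return cv2.resize(c["pixels"][v0:v0+150,u0:u0+130,::-1],None,fx=3,fy=3,interpolation=cv2.INTER_CUBIC)
cv2.imwrite("pics/crop2.png",np.hstack([cr(a,210,110),cr(b,190,130)]))
for c in(a,b):
    W=cloud(c);X,Y,Z=np.moveaxis(W,-1,0);g=c["pixels"].astype(int)
    green=(g[...,1]>g[...,0]+50)&(g[...,1]>g[...,2]+30)&(X>0)&(X<1.2)&(abs(Y)<1)&(Z>0)
    brown=0
    if green.any(): print("green",np.percentile(W[green],[1,50,99],axis=0))
    m=(X>.25)&(X<.57)&(Y>.0)&(Y<.3)&(Z>.03)&(Z<.4)
    print("bigjar",np.percentile(W[m],[1,50,99],axis=0))
    m=(X>.65)&(X<.95)&(Y>-.2)&(Y<.02)&(Z>.03)&(Z<.3)
    print("brown",np.percentile(W[m],[1,50,99],axis=0))
E
```

```text
0.9833 [0.6491 0.0883 0.3349] [ 0.0003  1.     -0.0001 -0.0014]
green [[0.6467 0.0598 0.0093]
 [0.7462 0.3687 0.0665]
 [0.8145 0.4942 0.2345]]
bigjar [[0.281  0.0358 0.0335]
 [0.3619 0.0656 0.1319]
 [0.5666 0.198  0.2656]]
brown [[ 0.7833 -0.0516  0.0312]
 [ 0.822  -0.0394  0.0906]
 [ 0.9012  0.0178  0.1359]]
green [[0.65   0.3665 0.0066]
 [0.7674 0.4402 0.1188]
 [0.819  0.5294 0.1941]]
bigjar [[0.2784 0.0432 0.0325]
 [0.3985 0.1263 0.1297]
 [0.5641 0.2022 0.2656]]
brown [[ 0.785  -0.0472  0.0311]
 [ 0.8198 -0.0291  0.093 ]
 [ 0.9039  0.0189  0.1366]]
```

View pics/crop2.png

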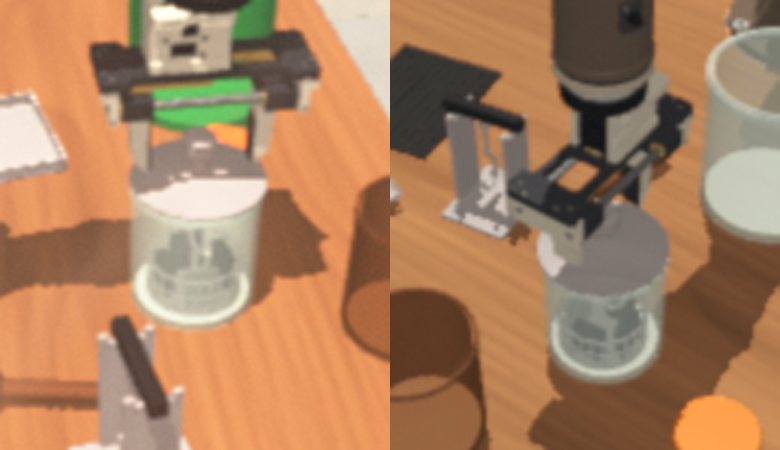

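The fingers straddle the knob (left panel, about (205,150)), so I close on it.

Call:
jog_arm(
  rows=[
    {"claw":0,"dp":[0,0,0],"rotation":[0,0,0]},
    {"claw":0,"dp":[0,0,0],"rotation":[0,0,0]},
    {"claw":0,"dp":[0,0,0],"rotation":[0,0,0]},
    {"claw":0,"dp":[0,0,0],"rotation":[0,0,0]},
    {"claw":0,"dp":[0,0,0],"rotation":[0,0,0]},
    {"claw":0,"dp":[0,0,0],"rotation":[0,0,0]},
    {"claw":0,"dp":[0,0,0],"rotation":[0,0,0]},
    {"claw":0,"dp":[0,0,0],"rotation":[0,0,0]},
  ],
  grip_force=25,
)

```text
time_s: 1.75
tool_pos: [0.6495, 0.0885, 0.3367]
orientation: [0.0, 1.0, -0.0, -0.0]
contact_force: [0.4, 0.6, -0.2]
gripper_width: 0.0432
```

Call:
jog_arm(
  rows=[
    {"claw":0,"dp":[0,0,0],"rotation":[0,0,0]},
    {"claw":0,"dp":[0,0,0],"rotation":[0,0,0]},
    {"claw":0,"dp":[0,0,0],"rotation":[0,0,0]},
    {"claw":0,"dp":[0,0,0],"rotation":[0,0,0]},
  ],
)

```text
time_s: 2.08
tool_pos: [0.6495, 0.0885, 0.3367]
orientation: [-0.0, 1.0, -0.0, 0.0]
contact_force: [0.1, -0.0, -0.6]
gripper_width: 0.0307
```

Call:
jog_arm(
  rows=[
    {"claw":0,"dp":[0,0,0],"rotation":[0,0,0]},
    {"claw":0,"dp":[0,0,0],"rotation":[0,0,0]},
    {"claw":0,"dp":[0,0,-0.4],"rotation":[0,0,0]},
    {"claw":0,"dp":[0,0,-0.8],"rotation":[0,0,0]},
    {"claw":0,"dp":[0,0,-1.2],"rotation":[0,0,0]},
    {"claw":0,"dp":[0,0,-1.5],"rotation":[0,0,0]},
    {"claw":0,"dp":[0,0,-1.5],"rotation":[0,0,0]},
    {"claw":0,"dp":[0,0,-1.5],"rotation":[0,0,0]},
    {"claw":0,"dp":[0,0,-1.5],"rotation":[0,0,0]},
    {"claw":0,"dp":[0,0,-1.5],"rotation":[0,0,0]},
    {"claw":0,"dp":[0,0,-1.5],"rotation":[0,0,0]},
    {"claw":0,"dp":[0,0,-0.6],"rotation":[0,0,0]},
    {"claw":0,"dp":[0,0,0],"rotation":[0,0,0]},
  ],
)

```text
time_s: 3.17
tool_pos: [0.6497, 0.0885, 0.4593]
orientation: [-0.0, 1.0, -0.0, 0.002]
contact_force: [-0.7, 0.3, -3.3]
gripper_width: 0.0306
```

```bash
python3 - <<'E'
from h import *
np.set_printoptions(precision=4,suppress=True)
a=grab("side","side2");b=grab("scene","scene2")
cv2.imwrite("pics/lift.png",np.hstack([a["pixels"][:,150:350,::-1],b["pixels"][:,140:400,::-1]]))
E
```

```text
(no output)
```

View pics/lift.png

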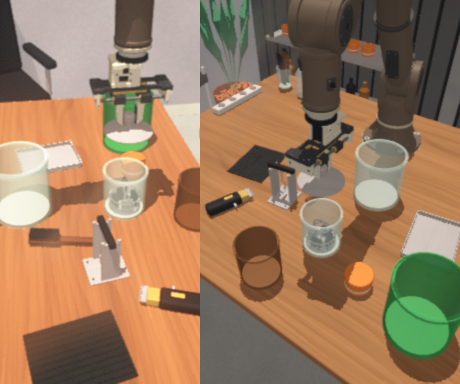

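The lid is up and level (left panel (128,130)) and the jar has not moved. Next I carry it to the mat.

Call:
jog_arm(
  rows=[
    {"claw":0,"dp":[-0.54,1.3,0],"rotation":[0,0,0]},
    {"claw":0,"dp":[-0.95,2.3,0],"rotation":[0,0,0]},
    {"claw":0,"dp":[-1.28,3.1,0],"rotation":[0,0,0]},
    {"claw":0,"dp":[-1.28,3.1,0],"rotation":[0,0,0]},
    {"claw":0,"dp":[-1.28,3.1,0],"rotation":[0,0,0]},
    {"claw":0,"dp":[-1.28,3.1,0],"rotation":[0,0,0]},
    {"claw":0,"dp":[-1.28,3.1,0],"rotation":[0,0,0]},
    {"claw":0,"dp":[-1.28,3.1,0],"rotation":[0,0,0]},
    {"claw":0,"dp":[-1.28,3.1,0],"rotation":[0,0,0]},
    {"claw":0,"dp":[-1.28,3.1,0],"rotation":[0,0,0]},
    {"claw":0,"dp":[-1.28,3.1,0],"rotation":[0,0,0]},
    {"claw":0,"dp":[-1.28,3.1,0],"rotation":[0,0,0]},
    {"claw":0,"dp":[-1.28,3.1,0],"rotation":[0,0,0]},
    {"claw":0,"dp":[-1.28,3.1,0],"rotation":[0,0,0]},
    {"claw":0,"dp":[-0.95,2.3,0],"rotation":[0,0,0]},
    {"claw":0,"dp":[-0.5,1.2,0],"rotation":[0,0,0]},
    {"claw":0,"dp":[0,0,0],"rotation":[0,0,0]},
  ],
)

```text
time_s: 4.68
tool_pos: [0.4637, -0.3581, 0.4559]
orientation: [0.001, 1.0, -0.003, -0.001]
contact_force: [0.9, 0.2, -3.6]
gripper_width: 0.0311
```

```bash
python3 - <<'E'
from h import *
np.set_printoptions(precision=4,suppress=True)
a=grab("side","side3");b=grab("scene","scene3")
cv2.imwrite("pics/mid.png",np.hstack([a["pixels"][100:,100:400,::-1],b["pixels"][100:,140:400,::-1]]))
E
```

```text
(no output)
```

View pics/mid.png

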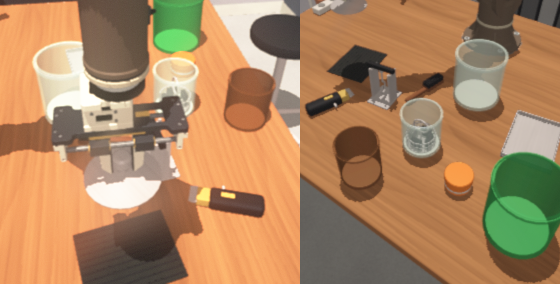

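Call:
jog_arm(
  rows=[
    {"claw":0,"dp":[0,0,1],"rotation":[0,0,0]},
    {"claw":0,"dp":[0,0,2],"rotation":[0,0,0]},
    {"claw":0,"dp":[0,0,2.5],"rotation":[0,0,0]},
    {"claw":0,"dp":[0,0,2.5],"rotation":[0,0,0]},
    {"claw":0,"dp":[0,0,2.5],"rotation":[0,0,0]},
    {"claw":0,"dp":[0,0,2.5],"rotation":[0,0,0]},
    {"claw":0,"dp":[0,0,2.5],"rotation":[0,0,0]},
    {"claw":0,"dp":[0,0,2.5],"rotation":[0,0,0]},
    {"claw":0,"dp":[0,0,2.5],"rotation":[0,0,0]},
    {"claw":0,"dp":[0,0,1.5],"rotation":[0,0,0]},
    {"claw":0,"dp":[0,0,0.7],"rotation":[0,0,0]},
    {"claw":0,"dp":[0,0,0],"rotation":[0,0,0]},
    {"claw":0,"dp":[0,0,0],"rotation":[0,0,0]},
  ],
)

```text
time_s: 5.87
tool_pos: [0.467, -0.3539, 0.2299]
orientation: [-0.0, 1.0, 0.001, 0.0]
contact_force: [0.7, -0.2, -2.5]
gripper_width: 0.0309
```

```bash
python3 - <<'E'
from h import *
np.set_printoptions(precision=4,suppress=True)
from workcell import sense
s=sense();print(s["tool_pos"],s["orientation"],s["contact_force"])
a=grab("side","side4")
crop(a,130,330,200,384,4,"pics/lower.png")
c=load("scene3");W=cloud(c);X,Y,Z=np.moveaxis(W,-1,0);col=c["pixels"].astype(int).sum(-1)
m=(Z>.12)&(Z<.152)&(col<200)&(X>.5)&(X<.72)&(Y<.02)&(Y>-.2)
vv,uu=np.nonzero(m);print(m.sum(),uu.min(),uu.max(),vv.min(),vv.max())
print(cv2.minAreaRect(W[m][:,:2].astype(np.float32)),np.percentile(Z[m],[5,50,95]))
crop(c,195,270,150,220,9,"pics/brk_scene.png")
E
```

```text
[ 0.467  -0.3539  0.2299] [-0.0002  1.      0.0006  0.0001] [ 0.7064 -0.1866 -2.4847]
160 207 234 160 173
((0.5586873292922974, -0.1432129442691803), (0.01731879636645317, 0.1018744707107544), 8.96252155303955) [0.1282 0.1394 0.1446]
```

View pics/lower.png

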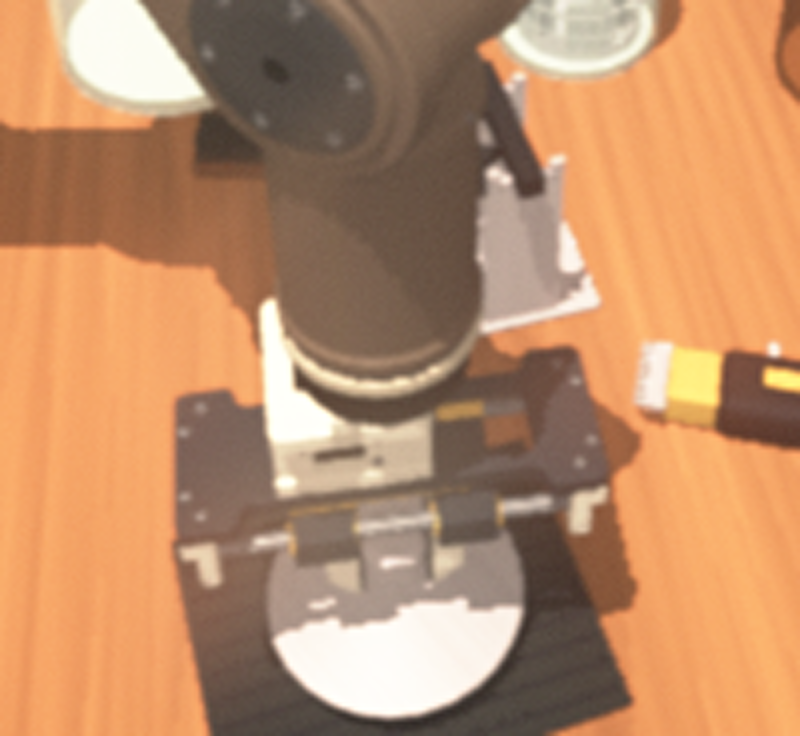

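View pics/brk_scene.png

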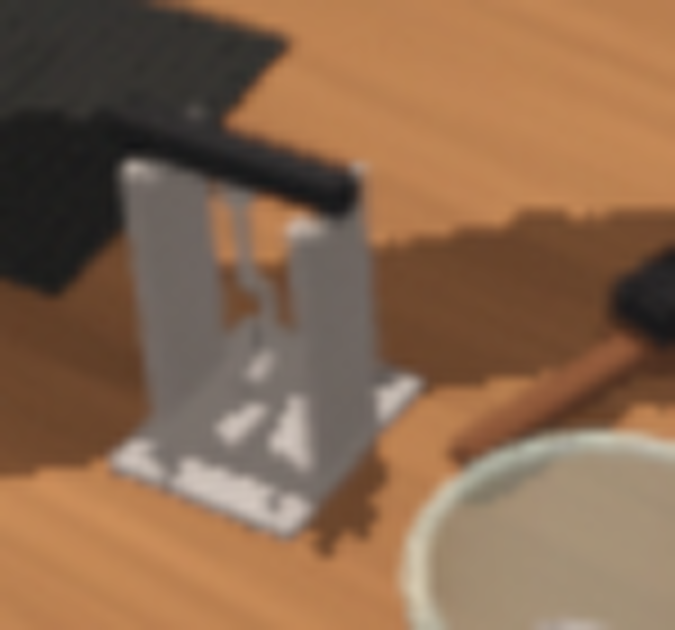

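The lid is over the middle of the mat and about 17 mm above it, so I lower it gently.

Call:
jog_arm(
  rows=[
    {"claw":0,"dp":[0,0,0.4],"rotation":[0,0,0]},
    {"claw":0,"dp":[0,0,0.4],"rotation":[0,0,0]},
    {"claw":0,"dp":[0,0,0.3],"rotation":[0,0,0]},
    {"claw":0,"dp":[0,0,0.2],"rotation":[0,0,0]},
    {"claw":0,"dp":[0,0,0.1],"rotation":[0,0,0]},
    {"claw":0,"dp":[0,0,0.1],"rotation":[0,0,0]},
    {"claw":0,"dp":[0,0,0],"rotation":[0,0,0]},
    {"claw":0,"dp":[0,0,0],"rotation":[0,0,0]},
  ],
)

```text
time_s: 6.58
tool_pos: [0.4665, -0.3546, 0.2147]
orientation: [0.0, 1.0, -0.0, 0.0]
contact_force: [0.3, 0.2, -2.7]
gripper_width: 0.031
```

Call:
jog_arm(
  rows=[
    {"claw":0,"dp":[0,0,0.1],"rotation":[0,0,0]},
    {"claw":0,"dp":[0,0,0.1],"rotation":[0,0,0]},
    {"claw":0,"dp":[0,0,0],"rotation":[0,0,0]},
    {"claw":0,"dp":[0,0,0],"rotation":[0,0,0]},
  ],
)

```text
time_s: 6.92
tool_pos: [0.4665, -0.3545, 0.2127]
orientation: [0.0, 1.0, -0.0, 0.0]
contact_force: [1.1, -0.1, -3.4]
gripper_width: 0.031
```

Call:
jog_arm(
  rows=[
    {"claw":0,"dp":[0,0,0.1],"rotation":[0,0,0]},
    {"claw":0,"dp":[0,0,0.1],"rotation":[0,0,0]},
    {"claw":0,"dp":[0,0,0],"rotation":[0,0,0]},
    {"claw":0,"dp":[0,0,0],"rotation":[0,0,0]},
  ],
)

```text
time_s: 7.25
tool_pos: [0.4664, -0.3545, 0.2125]
orientation: [0.0, 1.0, -0.0, 0.0]
contact_force: [-5.9, 3.7, 18.4]
gripper_width: 0.031
```

Contact with the mat. I ease the load, then open.

Call:
jog_arm(
  rows=[
    {"claw":0,"dp":[0,0,-0.15],"rotation":[0,0,0]},
    {"claw":0,"dp":[0,0,0],"rotation":[0,0,0]},
    {"claw":1,"dp":[0,0,0],"rotation":[0,0,0]},
    {"claw":1,"dp":[0,0,0],"rotation":[0,0,0]},
    {"claw":1,"dp":[0,0,0],"rotation":[0,0,0]},
    {"claw":1,"dp":[0,0,0],"rotation":[0,0,0]},
    {"claw":1,"dp":[0,0,0],"rotation":[0,0,0]},
    {"claw":1,"dp":[0,0,0],"rotation":[0,0,0]},
    {"claw":1,"dp":[0,0,0],"rotation":[0,0,0]},
    {"claw":1,"dp":[0,0,0],"rotation":[0,0,0]},
  ],
)

```text
time_s: 8.08
tool_pos: [0.4665, -0.3545, 0.2122]
orientation: [0.0, 1.0, -0.0, 0.0]
contact_force: [0.5, -0.4, 0.6]
gripper_width: 0.0798
```

Call:
jog_arm(
  rows=[
    {"claw":1,"dp":[0,0,-0.8],"rotation":[0,0,0]},
    {"claw":1,"dp":[0,0,-1.5],"rotation":[0,0,0]},
    {"claw":1,"dp":[0,0,-2.5],"rotation":[0,0,0]},
    {"claw":1,"dp":[0,0,-3],"rotation":[0,0,0]},
    {"claw":1,"dp":[0,0,-3],"rotation":[0,0,0]},
    {"claw":1,"dp":[0,0,-3],"rotation":[0,0,0]},
    {"claw":1,"dp":[0,0,-3],"rotation":[0,0,0]},
    {"claw":1,"dp":[0.4,-0.8,-3],"rotation":[0,0,0]},
    {"claw":1,"dp":[1.0,-1.85,-2.5],"rotation":[0,0,0]},
    {"claw":1,"dp":[1.5,-2.8,-1.5],"rotation":[0,0,0]},
    {"claw":1,"dp":[1.5,-2.8,0],"rotation":[0,0,0]},
    {"claw":1,"dp":[1.5,-2.8,0],"rotation":[0,0,0]},
    {"claw":1,"dp":[1.5,-2.8,0],"rotation":[0,0,0]},
    {"claw":1,"dp":[1.3,-2.4,0],"rotation":[0,0,0]},
    {"claw":1,"dp":[0.6,-1.2,0],"rotation":[0,0,0]},
    {"claw":1,"dp":[0,0,0],"rotation":[0,0,0]},
  ],
)

```text
time_s: 9.42
tool_pos: [0.5608, -0.1763, 0.4505]
orientation: [-0.001, 1.0, 0.003, 0.0]
contact_force: [-0.3, -0.1, 0.4]
gripper_width: 0.0916
```

```bash
python3 - <<'E'
from h import *
np.set_printoptions(precision=4,suppress=True)
c=grab("wrist","wrist5");cv2.imwrite("pics/wrist5.png",c["pixels"][:,:,::-1])
a=grab("side","side5");cv2.imwrite("pics/side5.png",a["pixels"][:,:,::-1])
W=cloud(c);X,Y,Z=np.moveaxis(W,-1,0);col=c["pixels"].astype(int).sum(-1)
m=(Z>.12)&(Z<.155)&(X>.5)&(X<.65)&(Y<-.05)&(Y>-.23)
vv,uu=np.nonzero(m);print(m.sum(),uu.min(),uu.max(),vv.min(),vv.max())
print(cv2.minAreaRect(W[m][:,:2].astype(np.float32)))
m&=(col<220)
print(cv2.minAreaRect(W[m][:,:2].astype(np.float32)),np.percentile(Z[m],[5,50,95]))
E
```

```text
1764 231 282 103 198
((0.5578300356864929, -0.14162209630012512), (0.045835644006729126, 0.09951094537973404), 7.318186283111572)
((0.5552666783332825, -0.14163467288017273), (0.01712964102625847, 0.09891237318515778), 8.667536735534668) [0.1395 0.1415 0.1428]
```

View pics/wrist5.png

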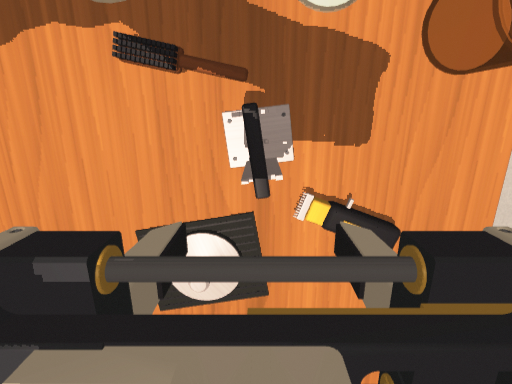

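View pics/side5.png

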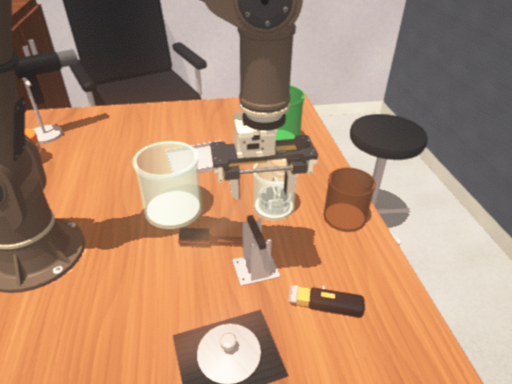

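The wrist view shows the crossbar running from (250,105) to (262,195), and the lid flat on the mat at (205,265). Next I look into the jar from above.

Call:
jog_arm(
  rows=[
    {"claw":1,"dp":[0.5,-1.3,0],"rotation":[0,0,0]},
    {"claw":1,"dp":[1.1,-2.8,0],"rotation":[0,0,0]},
    {"claw":1,"dp":[1.2,-3.0,0],"rotation":[0,0,0]},
    {"claw":1,"dp":[1.2,-3.0,0],"rotation":[0,0,0]},
    {"claw":1,"dp":[1.2,-3.0,0],"rotation":[0,0,0]},
    {"claw":1,"dp":[1.2,-3.0,0],"rotation":[0,0,0]},
    {"claw":1,"dp":[1.1,-2.9,0],"rotation":[0,0,0]},
    {"claw":1,"dp":[0.9,-2.4,0],"rotation":[0,0,0]},
    {"claw":1,"dp":[0.5,-1.2,0],"rotation":[0,0,0]},
    {"claw":1,"dp":[0,0,0],"rotation":[0,0,0]},
  ],
)

```text
time_s: 10.35
tool_pos: [0.649, 0.0476, 0.4499]
orientation: [-0.0, 1.0, 0.001, -0.0]
contact_force: [-0.3, 0.4, 0.3]
gripper_width: 0.0917
```

```bash
python3 - <<'E'
from h import *
np.set_printoptions(precision=4,suppress=True)
from workcell import sense
s=sense();print(s["tool_pos"],s["orientation"])
c=grab("wrist","wrist6");print(proj(c,[.65,.0885,.1]))
u,v=proj(c,[.65,.0885,.1]).astype(int)
crop(c,max(u-90,0),u+90,max(v-75,0),v+75,4,"pics/jarin.png");print(max(u-90,0),max(v-75,0))
W=cloud(c);X,Y,Z=np.moveaxis(W,-1,0);r=np.hypot(X-.65,Y-.0885)
for lo,hi in((.09,.115),(.055,.09),(.03,.055),(.002,.03)):
    m=(r<.052)&(Z>lo)&(Z<hi);print(lo,m.sum(),W[m].mean(0) if m.any() else 0)
    if m.sum()>5: print(cv2.minAreaRect(W[m][:,:2].astype(np.float32)))
m=(r>.04)&(r<.075)&(Z>.128)&(Z<.142);print("rim",m.sum(), cv2.minEnclosingCircle(W[m][:,:2].astype(np.float32)) if m.any() else 0)
E
```

```text
[0.649  0.0476 0.4499] [-0.0003  1.      0.0011 -0.0002]
[261.7608 142.1604]
171 67
0.09 172 [0.6505 0.0905 0.0997]
((0.6505430340766907, 0.08966819941997528), (0.004984403029084206, 0.047538209706544876), 6.425365447998047)
0.055 16 [0.6488 0.105  0.0832]
((0.6513822078704834, 0.0898878425359726), (0.0047384221106767654, 0.05396623536944389), 8.628046035766602)
0.03 1258 [0.651  0.0905 0.0448]
((0.6510236859321594, 0.088712178170681), (0.09130770713090897, 0.0917225256562233), 21.618946075439453)
0.002 2490 [0.6495 0.0909 0.0106]
((0.6490737795829773, 0.0921909511089325), (0.09884221851825714, 0.09800361096858978), 56.225379943847656)
rim 2578 ((0.6484223008155823, 0.08938675373792648), 0.06316237896680832)
```

View pics/jarin.png

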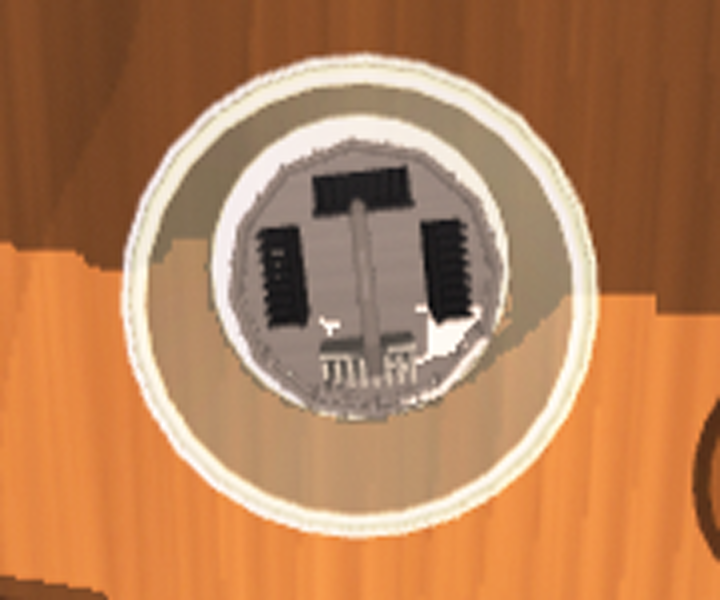

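The ring lies along crop (358,200)–(372,375): centre about (0.6505, 0.0895), yaw about +7.5°, nearly the same as the crossbar. Next I go to the bracket and yaw the tool to the bar.

Call:
jog_arm(
  rows=[
    {"claw":1,"dp":[-0.6,1.2,0],"rotation":[0,0,0]},
    {"claw":1,"dp":[-1.2,2.5,0],"rotation":[0,0,0]},
    {"claw":1,"dp":[-1.5,3.0,0.5],"rotation":[0,0,0]},
    {"claw":1,"dp":[-1.5,3.0,1.0],"rotation":[0,0,0]},
    {"claw":1,"dp":[-1.5,3.0,1.5],"rotation":[0,0,0]},
    {"claw":1,"dp":[-1.3,2.8,1.5],"rotation":[0,0,0]},
    {"claw":1,"dp":[-1.1,2.3,1.5],"rotation":[0,0,0]},
    {"claw":1,"dp":[-0.5,1.2,1.5],"rotation":[0,0,-0.05]},
    {"claw":1,"dp":[0,0,1],"rotation":[0,0,-0.05]},
    {"claw":1,"dp":[0,0,0.5],"rotation":[0,0,-0.05]},
    {"claw":1,"dp":[0,0,0],"rotation":[0,0,0]},
    {"claw":1,"dp":[0,0,0],"rotation":[0,0,0]},
  ],
)

```text
time_s: 11.4
tool_pos: [0.5551, -0.1466, 0.3606]
orientation: [0.0, 0.997, 0.072, -0.0]
contact_force: [0.6, -0.6, -0.4]
gripper_width: 0.0918
```

```bash
python3 - <<'E'
from h import *
np.set_printoptions(precision=4,suppress=True)
from workcell import sense
s=sense();print(s["tool_pos"],R.from_quat(s["orientation"][[1,2,3,0]]).as_matrix())
c=grab("wrist","wrist7");a=grab("side","side7")
W=cloud(c);X,Y,Z=np.moveaxis(W,-1,0);col=c["pixels"].astype(int).sum(-1)
m=(Z>.12)&(Z<.155)&(X>.5)&(X<.65)&(Y<-.05)&(Y>-.23)
vv,uu=np.nonzero(m);print(m.sum(),uu.min(),uu.max(),vv.min(),vv.max())
print(cv2.minAreaRect(W[m][:,:2].astype(np.float32)))
m&=(col<220)
print(cv2.minAreaRect(W[m][:,:2].astype(np.float32)),np.percentile(Z[m],[5,50,95]))
im=np.hstack([cv2.resize(c["pixels"][60:260,150:350,::-1],(400,400)),cv2.resize(a["pixels"][180:300,200:320,::-1],(400,400),interpolation=cv2.INTER_CUBIC)])
cv2.imwrite("pics/brk7.png",im)
E
```

```text
[ 0.5551 -0.1466  0.3606] [[ 0.9895  0.1443 -0.0004]
 [ 0.1443 -0.9895 -0.0009]
 [-0.0005  0.0008 -1.    ]]
3052 237 297 140 255
((0.5573753714561462, -0.13663187623023987), (0.04593741148710251, 0.08985845744609833), 7.004366874694824)
((0.5550777316093445, -0.1370558887720108), (0.015977034345269203, 0.09004772454500198), 8.571407318115234) [0.1393 0.1415 0.1427]
```

View pics/brk7.png

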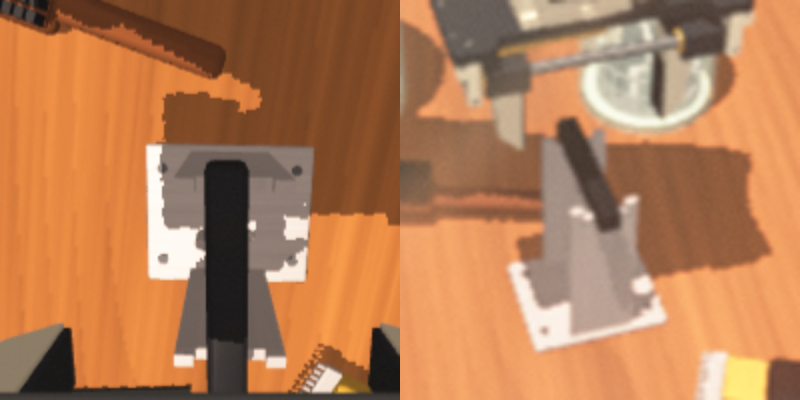

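The tool is aligned with the bar (left panel: bar vertical at x≈227, centred between the plates). Next I lower it and grip.

Call:
jog_arm(
  rows=[
    {"claw":1,"dp":[0.1,-0.45,0.6],"rotation":[0,0,0]},
    {"claw":1,"dp":[0,0,1.3],"rotation":[0,0,0]},
    {"claw":1,"dp":[0,0,1.5],"rotation":[0,0,0]},
    {"claw":1,"dp":[0,0,1.5],"rotation":[0,0,0]},
    {"claw":1,"dp":[0,0,1.2],"rotation":[0,0,0]},
    {"claw":1,"dp":[0,0,0.5],"rotation":[0,0,0]},
    {"claw":1,"dp":[0,0,0],"rotation":[0,0,0]},
    {"claw":0,"dp":[0,0,0],"rotation":[0,0,0]},
    {"claw":0,"dp":[0,0,0],"rotation":[0,0,0]},
    {"claw":0,"dp":[0,0,0],"rotation":[0,0,0]},
    {"claw":0,"dp":[0,0,0],"rotation":[0,0,0]},
    {"claw":0,"dp":[0,0,0],"rotation":[0,0,0]},
    {"claw":0,"dp":[0,0,0],"rotation":[0,0,0]},
    {"claw":0,"dp":[0,0,0],"rotation":[0,0,0]},
    {"claw":0,"dp":[0,0,0],"rotation":[0,0,0]},
    {"claw":0,"dp":[0,0,0],"rotation":[0,0,0]},
    {"claw":0,"dp":[0,0,0],"rotation":[0,0,0]},
    {"claw":0,"dp":[0,0,0],"rotation":[0,0,0]},
    {"claw":0,"dp":[0,0,0],"rotation":[0,0,0]},
    {"claw":0,"dp":[0,0,0],"rotation":[0,0,0]},
  ],
  grip_force=35,
)

```text
time_s: 13.17
tool_pos: [0.5568, -0.1394, 0.2942]
orientation: [0.0, 0.997, 0.075, -0.0]
contact_force: [0.3, -0.2, -0.3]
gripper_width: 0.016
```

Call:
jog_arm(
  rows=[
    {"claw":0,"dp":[0,0,0],"rotation":[0,0,0]},
    {"claw":0,"dp":[0,0,0],"rotation":[0,0,0]},
    {"claw":0,"dp":[0,0,0],"rotation":[0,0,0]},
    {"claw":0,"dp":[0,0,0],"rotation":[0,0,0]},
  ],
)

```text
time_s: 13.5
tool_pos: [0.5568, -0.1394, 0.2942]
orientation: [-0.0, 0.997, 0.075, -0.0]
contact_force: [0.3, 0.4, 0.2]
gripper_width: 0.0152
```

Call:
jog_arm(
  rows=[
    {"claw":0,"dp":[0,0,-0.3],"rotation":[0,0,0]},
    {"claw":0,"dp":[0,0,-0.8],"rotation":[0,0,0]},
    {"claw":0,"dp":[0,0,-1.2],"rotation":[0,0,0]},
    {"claw":0,"dp":[0,0,-1.5],"rotation":[0,0,0]},
    {"claw":0,"dp":[0,0,-1.8],"rotation":[0,0,0]},
    {"claw":0,"dp":[0,0,-1.8],"rotation":[0,0,0]},
    {"claw":0,"dp":[0,0,-1.8],"rotation":[0,0,0]},
    {"claw":0,"dp":[0,0,-1.8],"rotation":[0,0,0]},
    {"claw":0,"dp":[0,0,-1.8],"rotation":[0,0,0]},
    {"claw":0,"dp":[0,0,-1.8],"rotation":[0,0,0]},
    {"claw":0,"dp":[0,0,-1.5],"rotation":[0,0,0]},
    {"claw":0,"dp":[0,0,-0.8],"rotation":[0,0,0]},
    {"claw":0,"dp":[0,0,0],"rotation":[0,0,0]},
    {"claw":0,"dp":[0,0,0],"rotation":[0,0,0]},
  ],
)

```text
time_s: 14.67
tool_pos: [0.5567, -0.1394, 0.4633]
orientation: [0.0, 0.997, 0.075, 0.0]
contact_force: [0.5, 0.1, -1.2]
gripper_width: 0.0161
```

```bash
python3 - <<'E'
from h import *
np.set_printoptions(precision=4,suppress=True)
from workcell import sense
s=sense();print(s["tool_pos"],s["orientation"])
b=grab("scene","scene8");a=grab("side","side8")
im=np.hstack([cv2.resize(b["pixels"][60:210,170:320,::-1],(400,400),interpolation=cv2.INTER_CUBIC),cv2.resize(a["pixels"][100:300,180:380,::-1],(400,400),interpolation=cv2.INTER_CUBIC)])
cv2.imwrite("pics/hook8.png",im)
E
```

```text
[ 0.5567 -0.1394  0.4633] [0.     0.9972 0.0749 0.0002]
```

View pics/hook8.png

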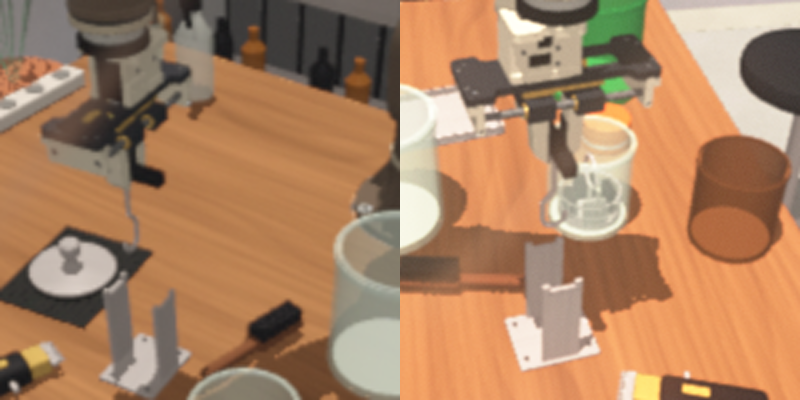

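The side view shows the shank shifted to world −x with the U opening towards +x, as assumed. I measure the U relative to the TCP.

```bash
python3 - <<'E'
from h import *
np.set_printoptions(precision=4,suppress=True)
for n in("scene8","side8"):
    c=load(n);W=cloud(c);X,Y,Z=np.moveaxis(W,-1,0)
    for lo,hi in((.18,.196),(.196,.215),(.215,.227),(.245,.285)):
        m=(Z>lo)&(Z<hi)&(abs(X-.557)<.035)&(abs(Y+.14)<.03)
        print(n,lo,m.sum(),W[m].mean(0),W[m].min(0),W[m].max(0)) if m.any() else 0
    print(proj(c,[.557,-.142,.196]))
a=load("side8");b=load("scene8")
cv2.imwrite("pics/u8.png",np.hstack([cv2.resize(a["pixels"][165:225,230:290,::-1],(400,400),interpolation=cv2.INTER_CUBIC),cv2.resize(b["pixels"][110:170,190:250,::-1],(400,400),interpolation=cv2.INTER_CUBIC)]))
E
```

```text
scene8 0.18 6 [ 0.5593 -0.1422  0.1948] [ 0.5526 -0.1463  0.1937] [ 0.5668 -0.14    0.1957]
scene8 0.196 18 [ 0.5567 -0.1418  0.2048] [ 0.5441 -0.1466  0.1974] [ 0.5743 -0.1381  0.2117]
scene8 0.215 7 [ 0.5464 -0.1423  0.222 ] [ 0.5434 -0.1441  0.2157] [ 0.5502 -0.1409  0.2268]
scene8 0.245 19 [ 0.5587 -0.1421  0.2604] [ 0.5551 -0.1449  0.245 ] [ 0.5618 -0.1396  0.2764]
[219.1369 152.0451]
side8 0.18 11 [ 0.5591 -0.1435  0.1934] [ 0.5505 -0.1463  0.1914] [ 0.5665 -0.1418  0.1959]
side8 0.196 46 [ 0.5582 -0.1447  0.203 ] [ 0.5433 -0.1498  0.1961] [ 0.573  -0.1387  0.2148]
side8 0.215 12 [ 0.5456 -0.1467  0.2208] [ 0.5435 -0.1495  0.2163] [ 0.5478 -0.1445  0.2253]
side8 0.245 40 [ 0.558  -0.145   0.2633] [ 0.5511 -0.1489  0.245 ] [ 0.5608 -0.142   0.2839]
[255.7639 210.9319]
```

View pics/u8.png

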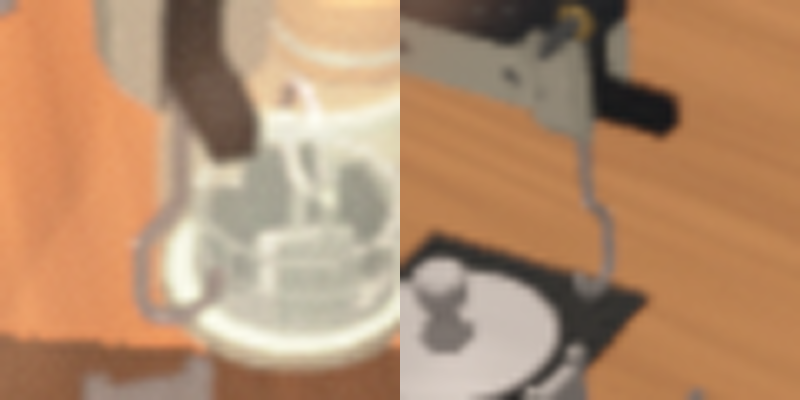

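Call:
jog_arm(
  rows=[
    {"claw":0,"dp":[0.47,-1.0,0],"rotation":[0,0,0]},
    {"claw":0,"dp":[0.95,-2.0,0],"rotation":[0,0,0]},
    {"claw":0,"dp":[1.18,-2.5,0],"rotation":[0,0,0]},
    {"claw":0,"dp":[1.18,-2.5,0],"rotation":[0,0,0]},
    {"claw":0,"dp":[1.18,-2.5,0],"rotation":[0,0,0]},
    {"claw":0,"dp":[1.18,-2.5,0],"rotation":[0,0,0]},
    {"claw":0,"dp":[1.18,-2.5,0],"rotation":[0,0,0]},
    {"claw":0,"dp":[1.18,-2.5,0],"rotation":[0,0,0]},
    {"claw":0,"dp":[0.95,-2.0,0],"rotation":[0,0,0]},
    {"claw":0,"dp":[0.47,-1.0,0],"rotation":[0,0,0]},
    {"claw":0,"dp":[0.23,-0.47,0],"rotation":[0,0,0]},
    {"claw":0,"dp":[0,0,0],"rotation":[0,0,0]},
    {"claw":0,"dp":[0,0,0],"rotation":[0,0,0]},
    {"claw":0,"dp":[0,0,0],"rotation":[0,0,0]},
  ],
)

```text
time_s: 15.93
tool_pos: [0.625, 0.0861, 0.4632]
orientation: [0.001, 0.997, 0.074, -0.0]
contact_force: [-0.9, -0.2, -1.0]
gripper_width: 0.0158
```

```bash
cat > pic2.py <<'E'
from h import *
import sys
np.set_printoptions(precision=4,suppress=True)
from workcell import sense
t=sys.argv[1];p=np.array([float(x) for x in sys.argv[2].split(",")]);k=int(sys.argv[3])
s=sense();print(s["time_s"],s["tool_pos"],s["orientation"],s["contact_force"])
a=grab("side","side"+t);b=grab("scene","scene"+t);o=[]
for c in(a,b):
    u,v=proj(c,p).round().astype(int);print("crop origin",u-k,v-k,"scale",400/(2*k))
    im=cv2.copyMakeBorder(c["pixels"][:,:,::-1],200,200,200,200,cv2.BORDER_CONSTANT)
    o.append(cv2.resize(im[v+200-k:v+200+k,u+200-k:u+200+k],(400,400),interpolation=cv2.INTER_CUBIC))
cv2.imwrite(f"pics/p{t}.png",np.hstack(o))
E
python3 pic2.py 9 .65,.0885,.15 55
python3 - <<'E'
from h import *
np.set_printoptions(precision=4,suppress=True)
for n in("scene9","side9"):
    c=load(n);W=cloud(c);X,Y,Z=np.moveaxis(W,-1,0)
    for lo,hi in((.18,.215),(.215,.227),(.245,.285)):
        m=(Z>lo)&(Z<hi)&(abs(X-.626)<.035)&(abs(Y-.086)<.03)
        print(n,lo,m.sum(),W[m].mean(0),W[m].min(0),W[m].max(0)) if m.any() else 0
    m=(np.hypot(X-.65,Y-.0885)<.035)&(Z>.055)&(Z<.112)
    print("ring",m.sum(),W[m].min(0),W[m].max(0))
E
```

```text
15.9333 [0.625  0.0861 0.4632] [ 0.0005  0.9973  0.0737 -0.0001] [-0.857  -0.2047 -1.0358]
crop origin 220 110 scale 3.6363636363636362
crop origin 206 153 scale 3.6363636363636362
scene9 0.18 28 [0.6257 0.083  0.2041] [0.611  0.0785 0.1935] [0.6415 0.088  0.214 ]
scene9 0.215 9 [0.614  0.0809 0.2208] [0.6106 0.0781 0.2153] [0.6165 0.0827 0.225 ]
scene9 0.245 28 [0.627  0.0828 0.26  ] [0.6228 0.0787 0.2462] [0.6296 0.0857 0.2771]
ring 35 [0.6483 0.0642 0.068 ] [0.6582 0.1112 0.1055]
side9 0.18 40 [0.6279 0.0806 0.202 ] [0.613  0.0764 0.1927] [0.6434 0.0858 0.2144]
side9 0.215 8 [0.6148 0.0784 0.2209] [0.6128 0.075  0.2168] [0.6181 0.0812 0.2263]
side9 0.245 35 [0.628  0.0805 0.2622] [0.6248 0.0759 0.2451] [0.6311 0.0841 0.2808]
ring 18 [0.6487 0.0767 0.076 ] [0.6557 0.1142 0.1066]
```

View pics/p9.png

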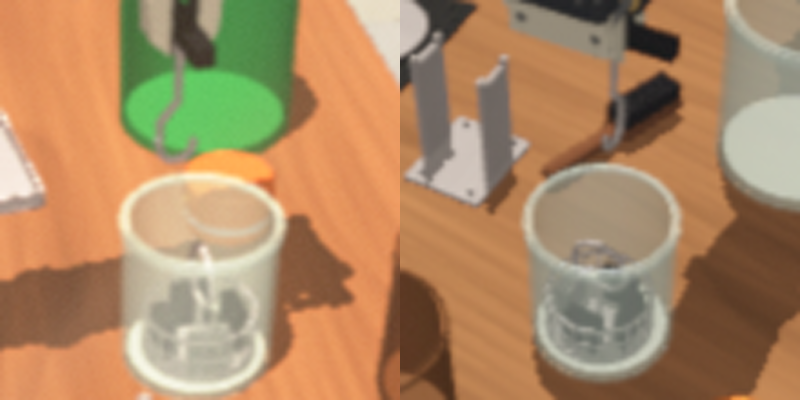

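The hook is about 25 mm on the −x side of the ring and about 5 mm low in y. I correct that and lower it into the jar.

Call:
jog_arm(
  rows=[
    {"claw":0,"dp":[0,-0.45,0.5],"rotation":[0,0,0]},
    {"claw":0,"dp":[0,0,1.0],"rotation":[0,0,0]},
    {"claw":0,"dp":[0,0,1.2],"rotation":[0,0,0]},
    {"claw":0,"dp":[0,0,1.2],"rotation":[0,0,0]},
    {"claw":0,"dp":[0,0,1.2],"rotation":[0,0,0]},
    {"claw":0,"dp":[0,0,1.2],"rotation":[0,0,0]},
    {"claw":0,"dp":[0,0,1.2],"rotation":[0,0,0]},
    {"claw":0,"dp":[0,0,1.2],"rotation":[0,0,0]},
    {"claw":0,"dp":[0,0,1.2],"rotation":[0,0,0]},
    {"claw":0,"dp":[0,0,1.2],"rotation":[0,0,0]},
    {"claw":0,"dp":[0,0,0.8],"rotation":[0,0,0]},
    {"claw":0,"dp":[0,0,0.4],"rotation":[0,0,0]},
    {"claw":0,"dp":[0,0,0],"rotation":[0,0,0]},
    {"claw":0,"dp":[0,0,0],"rotation":[0,0,0]},
  ],
)

```text
time_s: 17.2
tool_pos: [0.6246, 0.0925, 0.3404]
orientation: [-0.0, 0.997, 0.075, 0.0]
contact_force: [0.7, -0.4, -1.1]
gripper_width: 0.0158
```

```bash
python3 pic2.py 10 .65,.0885,.09 32
```

```text
17.2 [0.6246 0.0925 0.3404] [-0.      0.9972  0.0749  0.0001] [ 0.6623 -0.4175 -1.1207]
crop origin 242 150 scale 6.25
crop origin 229 191 scale 6.25
```

View pics/p10.png

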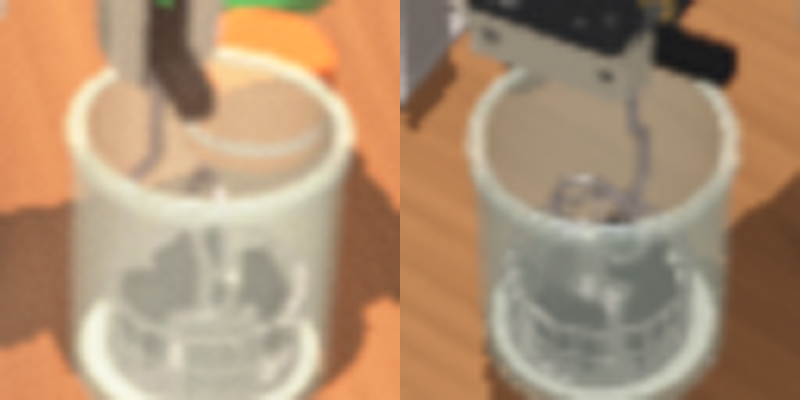

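The hook hangs to the −x side of the ring with no contact. I pass its tip through by moving +2.5 cm in tool x.

Call:
jog_arm(
  rows=[
    {"claw":0,"dp":[0.4,0,0],"rotation":[0,0,0]},
    {"claw":0,"dp":[0.5,0,0],"rotation":[0,0,0]},
    {"claw":0,"dp":[0.5,0,0],"rotation":[0,0,0]},
    {"claw":0,"dp":[0.5,0,0],"rotation":[0,0,0]},
    {"claw":0,"dp":[0.4,0,0],"rotation":[0,0,0]},
    {"claw":0,"dp":[0.2,0,0],"rotation":[0,0,0]},
    {"claw":0,"dp":[0,0,0],"rotation":[0,0,0]},
    {"claw":0,"dp":[0,0,0],"rotation":[0,0,0]},
  ],
)

```text
time_s: 17.97
tool_pos: [0.6492, 0.0962, 0.34]
orientation: [0.0, 0.997, 0.075, -0.0]
contact_force: [-0.0, 0.6, -1.2]
gripper_width: 0.0158
```

```bash
python3 pic2.py 11 .65,.0885,.09 32
```

```text
17.9667 [0.6492 0.0962 0.34  ] [ 0.      0.9972  0.0749 -0.0002] [-0.0043  0.6342 -1.1986]
crop origin 242 150 scale 6.25
crop origin 229 191 scale 6.25
```

View pics/p11.png

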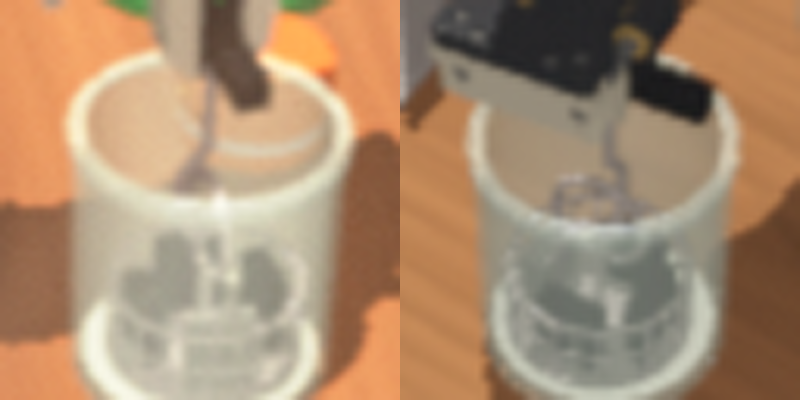

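Call:
jog_arm(
  rows=[
    {"claw":0,"dp":[0,0.25,0],"rotation":[0,0,0]},
    {"claw":0,"dp":[0,0.25,-0.2],"rotation":[0,0,0]},
    {"claw":0,"dp":[0,0,-0.5],"rotation":[0,0,0]},
    {"claw":0,"dp":[0,0,-0.5],"rotation":[0,0,0]},
    {"claw":0,"dp":[0,0,-0.5],"rotation":[0,0,0]},
    {"claw":0,"dp":[0,0,-0.4],"rotation":[0,0,0]},
    {"claw":0,"dp":[0,0,-0.3],"rotation":[0,0,0]},
    {"claw":0,"dp":[0,0,-0.3],"rotation":[0,0,0]},
    {"claw":0,"dp":[0,0,-0.3],"rotation":[0,0,0]},
    {"claw":0,"dp":[0,0,-0.3],"rotation":[0,0,0]},
    {"claw":0,"dp":[0,0,0],"rotation":[0,0,0]},
    {"claw":0,"dp":[0,0,0],"rotation":[0,0,0]},
  ],
)

```text
time_s: 19.07
tool_pos: [0.6498, 0.0912, 0.373]
orientation: [0.0, 0.997, 0.075, -0.0]
contact_force: [-0.1, 0.3, -5.1]
gripper_width: 0.016
```

```bash
python3 pic2.py 12 .65,.0885,.1 40
```

```text
19.0667 [0.6498 0.0912 0.373 ] [ 0.      0.9972  0.0749 -0.0002] [-0.1358  0.3058 -5.0524]
crop origin 234 140 scale 5.0
crop origin 221 180 scale 5.0
```

View pics/p12.png

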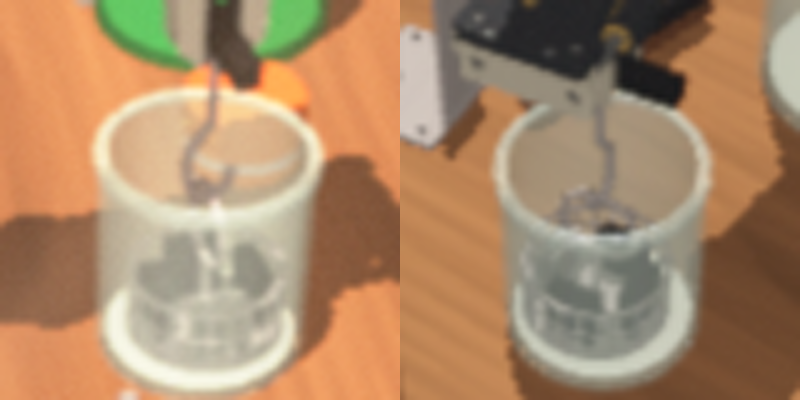

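The wrist load rose by about 4 N and the ring sits in the U (left panel (205,190)), so the basket hangs. I raise it clear of the jar.

Call:
jog_arm(
  rows=[
    {"claw":0,"dp":[0,0,-0.4],"rotation":[0,0,0]},
    {"claw":0,"dp":[0,0,-0.8],"rotation":[0,0,0]},
    {"claw":0,"dp":[0,0,-1.0],"rotation":[0,0,0]},
    {"claw":0,"dp":[0,0,-1.0],"rotation":[0,0,0]},
    {"claw":0,"dp":[0,0,-1.0],"rotation":[0,0,0]},
    {"claw":0,"dp":[0,0,-1.0],"rotation":[0,0,0]},
    {"claw":0,"dp":[0,0,-1.0],"rotation":[0,0,0]},
    {"claw":0,"dp":[0,0,-1.0],"rotation":[0,0,0]},
    {"claw":0,"dp":[0,0,-1.0],"rotation":[0,0,0]},
    {"claw":0,"dp":[0,0,-1.0],"rotation":[0,0,0]},
    {"claw":0,"dp":[0,0,-1.0],"rotation":[0,0,0]},
    {"claw":0,"dp":[0,0,-1.0],"rotation":[0,0,0]},
    {"claw":0,"dp":[0,0,-1.0],"rotation":[0,0,0]},
    {"claw":0,"dp":[0,0,-1.0],"rotation":[0,0,0]},
    {"claw":0,"dp":[0,0,-1.0],"rotation":[0,0,0]},
    {"claw":0,"dp":[0,0,-1.0],"rotation":[0,0,0]},
    {"claw":0,"dp":[0,0,-0.8],"rotation":[0,0,0]},
    {"claw":0,"dp":[0,0,-0.4],"rotation":[0,0,0]},
    {"claw":0,"dp":[0,0,0],"rotation":[0,0,0]},
    {"claw":0,"dp":[0,0,0],"rotation":[0,0,0]},
  ],
)

```text
time_s: 20.83
tool_pos: [0.6499, 0.0913, 0.5371]
orientation: [0.0, 0.997, 0.075, -0.0]
contact_force: [-0.5, 0.3, -5.3]
gripper_width: 0.0156
```

```bash
python3 pic2.py 13 .65,.0885,.2 70
python3 - <<'E'
from h import *
np.set_printoptions(precision=4,suppress=True)
for n in("scene13","side13"):
    c=load(n);W=cloud(c);X,Y,Z=np.moveaxis(W,-1,0)
    m=(np.hypot(X-.65,Y-.0895)<.07)&(Z>.142)&(Z<.215);print(n,"basket",W[m].min(0),W[m].max(0))
    # big jar
    for hh in (.12,.15,.17,.19,.21):
        m=(X>.3)&(X<.58)&(Y>.02)&(Y<.35)&(abs(Z-hh)<.008);print(hh,m.sum(),(W[m].min(0),W[m].max(0)) if m.any() else 0)
E
```

```text
20.8333 [0.6499 0.0913 0.5371] [ 0.      0.9972  0.0749 -0.    ] [-0.4545  0.2808 -5.3334]
crop origin 206 80 scale 2.857142857142857
crop origin 191 126 scale 2.857142857142857
scene13 basket [0.6064 0.0394 0.173 ] [0.7008 0.133  0.215 ]
0.12 223 (array([0.3015, 0.0425, 0.112 ]), array([0.4425, 0.2031, 0.128 ]))
0.15 263 (array([0.3003, 0.0412, 0.142 ]), array([0.4419, 0.2031, 0.158 ]))
0.17 247 (array([0.3001, 0.0413, 0.162 ]), array([0.4428, 0.205 , 0.178 ]))
0.19 131 (array([0.3   , 0.0371, 0.182 ]), array([0.4417, 0.2035, 0.1863]))
0.21 0 0
side13 basket [0.6078 0.0376 0.1754] [0.7014 0.1316 0.215 ]
0.12 463 (array([0.3004, 0.0342, 0.1121]), array([0.4416, 0.1985, 0.128 ]))
0.15 502 (array([0.3001, 0.0343, 0.142 ]), array([0.4417, 0.2001, 0.1579]))
0.17 483 (array([0.3002, 0.0325, 0.162 ]), array([0.4427, 0.2007, 0.1779]))
0.19 208 (array([0.3004, 0.0319, 0.182 ]), array([0.4439, 0.2008, 0.1868]))
0.21 0 0
```

View pics/p13.png

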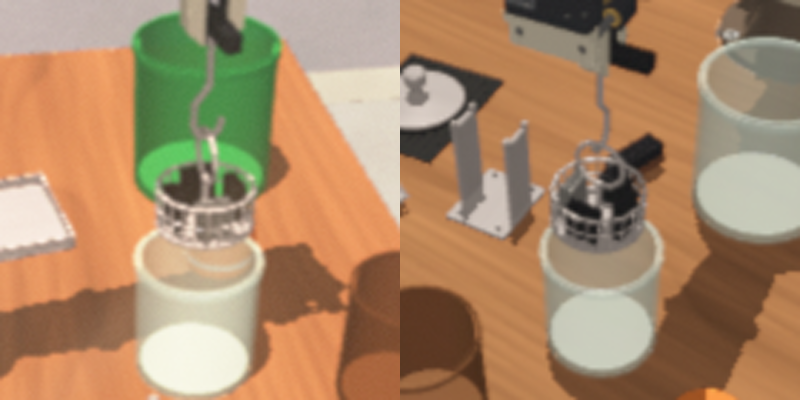

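The basket hangs upright with its foot at about 0.175 m, and the jar is in place. Next I carry it to the tray with gentle ramps.

Call:
jog_arm(
  rows=[
    {"claw":0,"dp":[-0.16,-0.3,0],"rotation":[0,0,0]},
    {"claw":0,"dp":[-0.37,-0.7,0],"rotation":[0,0,0]},
    {"claw":0,"dp":[-0.58,-1.1,0],"rotation":[0,0,0]},
    {"claw":0,"dp":[-0.79,-1.5,0],"rotation":[0,0,0]},
    {"claw":0,"dp":[-0.94,-1.79,0],"rotation":[0,0,0]},
    {"claw":0,"dp":[-0.94,-1.79,0],"rotation":[0,0,0]},
    {"claw":0,"dp":[-0.94,-1.79,0],"rotation":[0,0,0]},
    {"claw":0,"dp":[-0.94,-1.79,0],"rotation":[0,0,0]},
    {"claw":0,"dp":[-0.94,-1.79,0],"rotation":[0,0,0]},
    {"claw":0,"dp":[-0.94,-1.79,0],"rotation":[0,0,0]},
    {"claw":0,"dp":[-0.94,-1.79,0],"rotation":[0,0,0]},
    {"claw":0,"dp":[-0.94,-1.79,0],"rotation":[0,0,0]},
    {"claw":0,"dp":[-0.94,-1.79,0],"rotation":[0,0,0]},
    {"claw":0,"dp":[-0.94,-1.79,0],"rotation":[0,0,0]},
    {"claw":0,"dp":[-0.94,-1.79,0],"rotation":[0,0,0]},
    {"claw":0,"dp":[-0.94,-1.79,0],"rotation":[0,0,0]},
    {"claw":0,"dp":[-0.94,-1.79,0],"rotation":[0,0,0]},
    {"claw":0,"dp":[-0.79,-1.5,0],"rotation":[0,0,0]},
    {"claw":0,"dp":[-0.58,-1.1,0],"rotation":[0,0,0]},
    {"claw":0,"dp":[-0.37,-0.7,0],"rotation":[0,0,0]},
  ],
)

```text
time_s: 22.6
tool_pos: [0.4459, 0.3678, 0.5374]
orientation: [-0.0, 0.997, 0.076, -0.0]
contact_force: [-0.2, -0.2, -4.0]
gripper_width: 0.0158
```

Call:
jog_arm(
  rows=[
    {"claw":0,"dp":[-0.16,-0.3,0],"rotation":[0,0,0]},
    {"claw":0,"dp":[0,0,0],"rotation":[0,0,0]},
    {"claw":0,"dp":[0,0,0],"rotation":[0,0,0]},
    {"claw":0,"dp":[0,0,0],"rotation":[0,0,0]},
    {"claw":0,"dp":[0,0,0],"rotation":[0,0,0]},
    {"claw":0,"dp":[0,0,0],"rotation":[0,0,0]},
  ],
)

```text
time_s: 23.1
tool_pos: [0.4467, 0.3678, 0.5372]
orientation: [0.0, 0.997, 0.074, 0.0]
contact_force: [0.7, 0.6, -4.8]
gripper_width: 0.0154
```

```bash
python3 pic2.py 14 .446,.367,.1 100
python3 - <<'E'
from h import *
np.set_printoptions(precision=4,suppress=True)
for n in("scene14","side14"):
    c=load(n);W=cloud(c);X,Y,Z=np.moveaxis(W,-1,0)
    m=(np.hypot(X-.446,Y-.367)<.07)&(Z>.165)&(Z<.23);print(n,"basket",W[m].min(0),W[m].max(0))
    m=(np.hypot(X-.446,Y-.367)<.14)&(Z>.0155)&(Z<.022);print("tray",m.sum(),cv2.minAreaRect(W[m][:,:2].astype(np.float32)))
E
```

```text
23.1 [0.4467 0.3678 0.5372] [0.0003 0.9973 0.0741 0.0001] [ 0.7125  0.6121 -4.8313]
crop origin 97 35 scale 2.0
crop origin 278 119 scale 2.0
scene14 basket [0.4026 0.3172 0.1733] [0.4966 0.4098 0.2294]
tray 130 ((0.44238805770874023, 0.36913514137268066), (0.20359227061271667, 0.14954745769500732), 9.848668098449707)
side14 basket [0.409  0.3082 0.1739] [0.5034 0.4044 0.2292]
tray 75 ((0.48792538046836853, 0.375779390335083), (0.11428775638341904, 0.1563175916671753), 9.036697387695312)
```

View pics/p14.png

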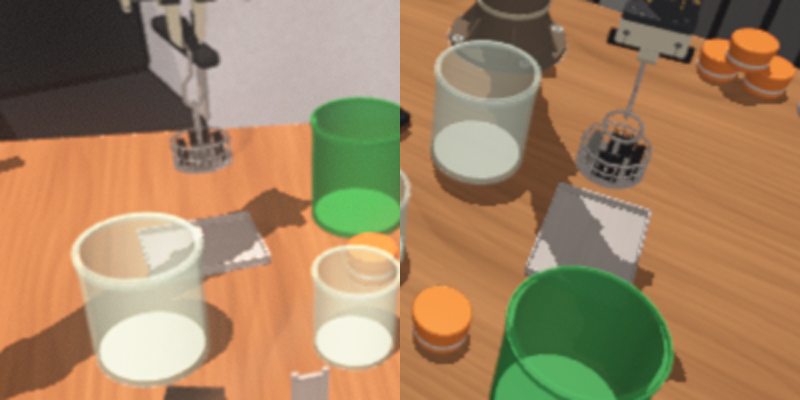

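Tray centre about (0.442, 0.369), basket about (0.450, 0.363), so I nudge by 6 mm and descend.

Call:
jog_arm(
  rows=[
    {"claw":0,"dp":[-0.1,-0.1,0.4],"rotation":[0,0,0]},
    {"claw":0,"dp":[-0.15,-0.15,0.8],"rotation":[0,0,0]},
    {"claw":0,"dp":[-0.15,-0.2,1.2],"rotation":[0,0,0]},
    {"claw":0,"dp":[-0.1,-0.15,1.2],"rotation":[0,0,0]},
    {"claw":0,"dp":[0,0,1.2],"rotation":[0,0,0]},
    {"claw":0,"dp":[0,0,1.2],"rotation":[0,0,0]},
    {"claw":0,"dp":[0,0,1.2],"rotation":[0,0,0]},
    {"claw":0,"dp":[0,0,1.2],"rotation":[0,0,0]},
    {"claw":0,"dp":[0,0,1.2],"rotation":[0,0,0]},
    {"claw":0,"dp":[0,0,1.2],"rotation":[0,0,0]},
    {"claw":0,"dp":[0,0,1.2],"rotation":[0,0,0]},
    {"claw":0,"dp":[0,0,1.2],"rotation":[0,0,0]},
    {"claw":0,"dp":[0,0,1.2],"rotation":[0,0,0]},
    {"claw":0,"dp":[0,0,0.8],"rotation":[0,0,0]},
    {"claw":0,"dp":[0,0,0.5],"rotation":[0,0,0]},
    {"claw":0,"dp":[0,0,0.3],"rotation":[0,0,0]},
    {"claw":0,"dp":[0,0,0],"rotation":[0,0,0]},
    {"claw":0,"dp":[0,0,0],"rotation":[0,0,0]},
  ],
)

```text
time_s: 24.7
tool_pos: [0.4403, 0.3739, 0.3776]
orientation: [-0.0, 0.997, 0.075, 0.0]
contact_force: [0.8, 0.8, -4.6]
gripper_width: 0.0158
```

```bash
python3 pic2.py 15 .446,.367,.06 50
python3 - <<'E'
from h import *
np.set_printoptions(precision=4,suppress=True)
for n in("scene15","side15"):
    c=load(n);W=cloud(c);X,Y,Z=np.moveaxis(W,-1,0)
    m=(np.hypot(X-.446,Y-.367)<.065)&(Z>.026)&(Z<.09);print(n,"basket",W[m].min(0),W[m].max(0))
E
```

```text
24.7 [0.4403 0.3739 0.3776] [-0.0001  0.9972  0.0749  0.0003] [ 0.7906  0.7505 -4.6428]
crop origin 148 95 scale 4.0
crop origin 325 178 scale 4.0
scene15 basket [0.4005 0.3167 0.0261] [0.4954 0.4113 0.0891]
side15 basket [0.4143 0.3147 0.026 ] [0.496  0.4118 0.0898]
```

View pics/p15.png

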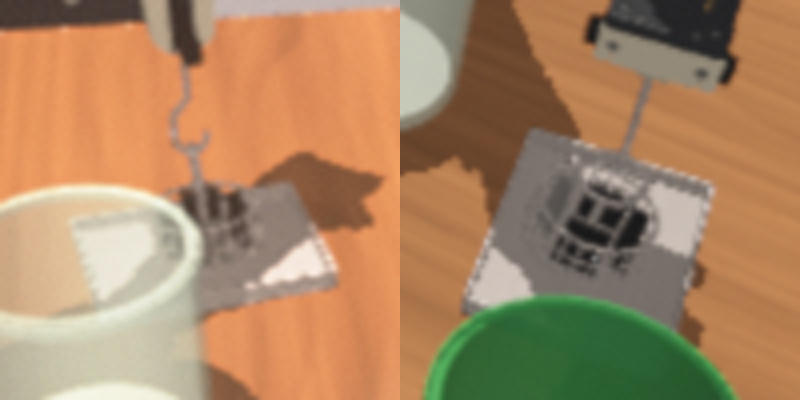

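Call:
jog_arm(
  rows=[
    {"claw":0,"dp":[0,0,0.3],"rotation":[0,0,0]},
    {"claw":0,"dp":[0,0,0.3],"rotation":[0,0,0]},
    {"claw":0,"dp":[0,0,0.2],"rotation":[0,0,0]},
    {"claw":0,"dp":[0,0,0.2],"rotation":[0,0,0]},
    {"claw":0,"dp":[0,0,0.15],"rotation":[0,0,0]},
    {"claw":0,"dp":[0,0,0.15],"rotation":[0,0,0]},
    {"claw":0,"dp":[0,0,0.15],"rotation":[0,0,0]},
    {"claw":0,"dp":[0,0,0.15],"rotation":[0,0,0]},
    {"claw":0,"dp":[0,0,0.15],"rotation":[0,0,0]},
    {"claw":0,"dp":[0,0,0.15],"rotation":[0,0,0]},
    {"claw":0,"dp":[0,0,0],"rotation":[0,0,0]},
    {"claw":0,"dp":[0,0,0],"rotation":[0,0,0]},
  ],
)

```text
time_s: 25.8
tool_pos: [0.4401, 0.3738, 0.3582]
orientation: [0.0, 0.997, 0.075, -0.0]
contact_force: [-0.4, 0.3, -1.1]
gripper_width: 0.0158
```

```bash
python3 pic2.py 16 .446,.367,.06 50
```

```text
25.8 [0.4401 0.3738 0.3582] [ 0.      0.9972  0.0749 -0.    ] [-0.3754  0.2906 -1.0648]
crop origin 148 95 scale 4.0
crop origin 325 178 scale 4.0
```

View pics/p16.png

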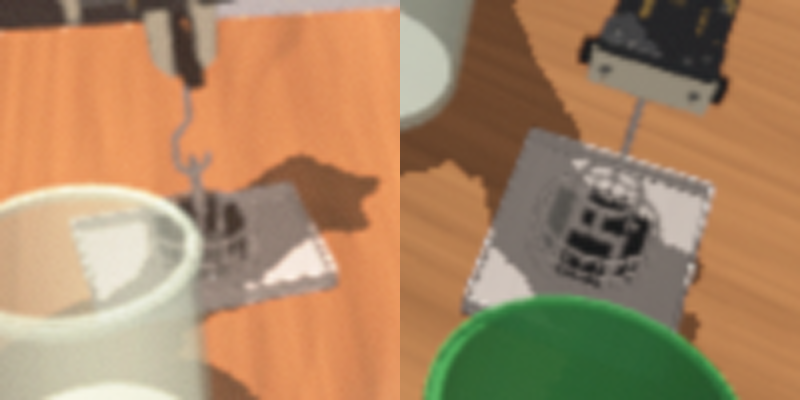

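The load fell back to the hook's own weight, so the basket stands. I lower the hook to mid-ring.

Call:
jog_arm(
  rows=[
    {"claw":0,"dp":[0,0,0.4],"rotation":[0,0,0]},
    {"claw":0,"dp":[0,0,0.5],"rotation":[0,0,0]},
    {"claw":0,"dp":[0,0,0.5],"rotation":[0,0,0]},
    {"claw":0,"dp":[0,0,0.4],"rotation":[0,0,0]},
    {"claw":0,"dp":[0,0,0.2],"rotation":[0,0,0]},
    {"claw":0,"dp":[0,0,0],"rotation":[0,0,0]},
    {"claw":0,"dp":[0,0,0],"rotation":[0,0,0]},
  ],
)

```text
time_s: 26.48
tool_pos: [0.4402, 0.3738, 0.338]
orientation: [0.0, 0.997, 0.075, -0.0]
contact_force: [0.8, -0.0, -1.2]
gripper_width: 0.0156
```

```bash
python3 pic2.py 17 .446,.367,.09 28; python3 - <<'E'
from h import *
c=grab("wrist","wrist17");cv2.imwrite("pics/wrist17.png",c["pixels"][:,:,::-1])
E
```

```text
26.4833 [0.4402 0.3738 0.338 ] [ 0.0001  0.9972  0.0749 -0.0001] [ 0.7579 -0.0127 -1.1764]
crop origin 169 110 scale 7.142857142857143
crop origin 349 194 scale 7.142857142857143
```

View pics/p17.png

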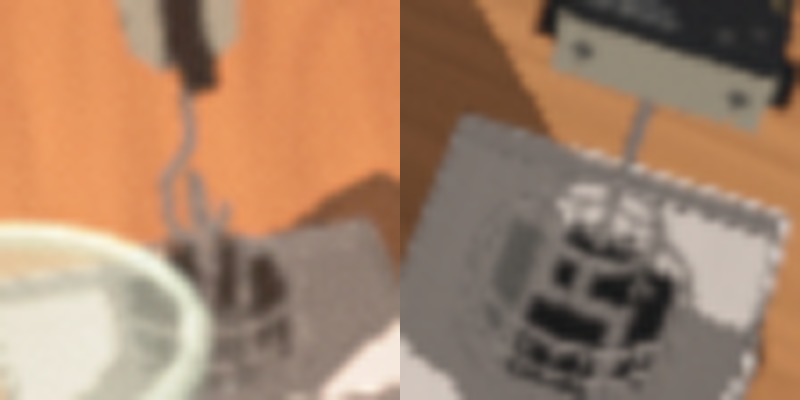

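View pics/wrist17.png

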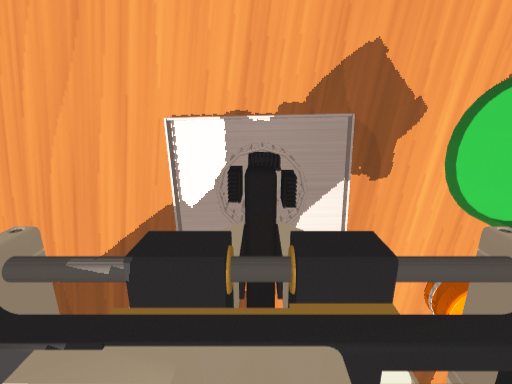

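The ring wire is between shank and tip (left panel, x 195–215), with the tip below the ring's top, and the basket is central in the tray (wrist (262,190)). I back the hook out along −x.

Call:
jog_arm(
  rows=[
    {"claw":0,"dp":[-0.3,0,0],"rotation":[0,0,0]},
    {"claw":0,"dp":[-0.5,0,0],"rotation":[0,0,0]},
    {"claw":0,"dp":[-0.5,0,0],"rotation":[0,0,0]},
    {"claw":0,"dp":[-0.5,0,0],"rotation":[0,0,0]},
    {"claw":0,"dp":[-0.5,0,0],"rotation":[0,0,0]},
    {"claw":0,"dp":[-0.4,0,0],"rotation":[0,0,0]},
    {"claw":0,"dp":[0,0,0],"rotation":[0,0,0]},
    {"claw":0,"dp":[0,0,0],"rotation":[0,0,0]},
  ],
)

```text
time_s: 27.3
tool_pos: [0.4132, 0.3698, 0.3384]
orientation: [-0.0, 0.997, 0.075, 0.0]
contact_force: [0.3, 0.5, -1.8]
gripper_width: 0.0155
```

```bash
python3 pic2.py 18 .446,.367,.09 28
```

```text
27.3 [0.4132 0.3698 0.3384] [-0.0001  0.9972  0.0751  0.0001] [ 0.3331  0.5429 -1.7945]
crop origin 169 110 scale 7.142857142857143
crop origin 349 194 scale 7.142857142857143
```

View pics/p18.png

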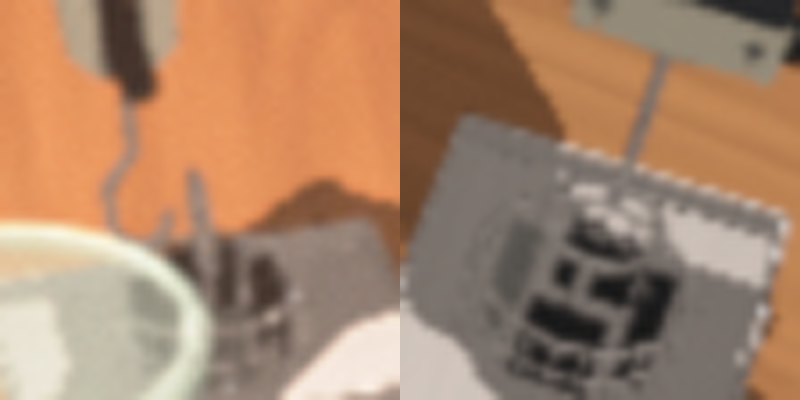

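The hook is clear of the ring (tip (165,215), ring (200,180)) and the basket has not moved. I lift straight up.

Call:
jog_arm(
  rows=[
    {"claw":0,"dp":[0,0,-0.4],"rotation":[0,0,0]},
    {"claw":0,"dp":[0,0,-0.9],"rotation":[0,0,0]},
    {"claw":0,"dp":[0,0,-1.3],"rotation":[0,0,0]},
    {"claw":0,"dp":[0,0,-1.8],"rotation":[0,0,0]},
    {"claw":0,"dp":[0,0,-2.0],"rotation":[0,0,0]},
    {"claw":0,"dp":[0,0,-2.0],"rotation":[0,0,0]},
    {"claw":0,"dp":[0,0,-2.0],"rotation":[0,0,0]},
    {"claw":0,"dp":[0,0,-1.8],"rotation":[0,0,0]},
    {"claw":0,"dp":[0,0,-1.0],"rotation":[0,0,0]},
    {"claw":0,"dp":[0,0,-0.4],"rotation":[0,0,0]},
    {"claw":0,"dp":[0,0,0],"rotation":[0,0,0]},
  ],
)

```text
time_s: 28.32
tool_pos: [0.4136, 0.3698, 0.4751]
orientation: [-0.001, 0.997, 0.075, 0.001]
contact_force: [-0.2, -0.3, -0.7]
gripper_width: 0.0155
```

Call:
jog_arm(
  rows=[
    {"claw":0,"dp":[0.13,1.0,0],"rotation":[0,0,0]},
    {"claw":0,"dp":[0.25,2.0,0],"rotation":[0,0,0]},
    {"claw":0,"dp":[0.38,3.0,0],"rotation":[0,0,0]},
    {"claw":0,"dp":[0.38,3.0,0],"rotation":[0,0,0]},
    {"claw":0,"dp":[0.38,3.0,0],"rotation":[0,0,0]},
    {"claw":0,"dp":[0.38,3.0,0],"rotation":[0,0,0]},
    {"claw":0,"dp":[0.38,3.0,0],"rotation":[0,0,0]},
    {"claw":0,"dp":[0.38,3.0,0],"rotation":[0,0,0]},
    {"claw":0,"dp":[0.38,3.0,0],"rotation":[0,0,0]},
    {"claw":0,"dp":[0.38,3.0,0],"rotation":[0,0,0]},
    {"claw":0,"dp":[0.38,3.0,0],"rotation":[0,0,0]},
    {"claw":0,"dp":[0.38,3.0,0],"rotation":[0,0,0]},
    {"claw":0,"dp":[0.38,3.0,0],"rotation":[0,0,0]},
    {"claw":0,"dp":[0.38,3.0,0],"rotation":[0,0,0]},
    {"claw":0,"dp":[0.38,3.0,0],"rotation":[0,0,0]},
    {"claw":0,"dp":[0.38,3.0,0],"rotation":[0,0,0]},
    {"claw":0,"dp":[0.38,3.0,0],"rotation":[0,0,0]},
    {"claw":0,"dp":[0.31,2.5,0],"rotation":[0,0,0]},
    {"claw":0,"dp":[0.16,1.3,0],"rotation":[0,0,0]},
    {"claw":0,"dp":[0.08,0.7,0],"rotation":[0,0,0]},
  ],
)

```text
time_s: 29.98
tool_pos: [0.557, -0.142, 0.473]
orientation: [0.0, 0.997, 0.073, -0.001]
contact_force: [-0.4, 0.4, -1.4]
gripper_width: 0.0153
```

Call:
jog_arm(
  rows=[
    {"claw":0,"dp":[0,0,0],"rotation":[0,0,0]},
    {"claw":0,"dp":[0,0,0],"rotation":[0,0,0]},
    {"claw":0,"dp":[0,0,0],"rotation":[0,0,0]},
  ],
)

```text
time_s: 30.23
tool_pos: [0.5573, -0.1376, 0.474]
orientation: [-0.001, 0.997, 0.076, -0.0]
contact_force: [0.5, 0.3, -0.3]
gripper_width: 0.0159
```

```bash
python3 pic2.py 19 .557,-.142,.18 50;python3 - <<'E'
from h import *
np.set_printoptions(precision=4,suppress=True)
from workcell import sense
s=sense();M=pose(s);d=np.array([.5568,-.1394,.2942])-s["tool_pos"];print("to go, tool cm",M[:3,:3].T@d*100)
c=load("side19")
cv2.imwrite("pics/side19.png",c["pixels"][:,:,::-1])
E
```

```text
30.2333 [ 0.5573 -0.1376  0.474 ] [-0.0005  0.9971  0.076  -0.0002] [ 0.5114  0.3273 -0.2909]
crop origin 206 166 scale 4.0
crop origin 170 106 scale 4.0
to go, tool cm [-0.0847  0.1607 18.0104]
```

View pics/p19.png

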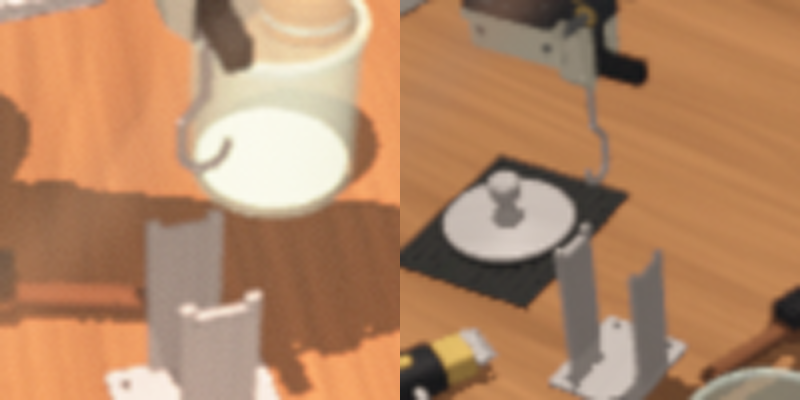

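View pics/side19.png

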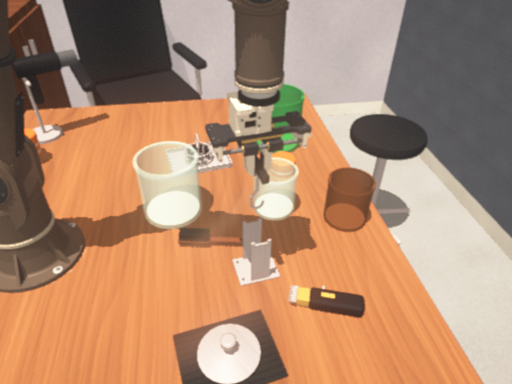

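```bash
python3 - <<'E'
from h import *
np.set_printoptions(precision=4,suppress=True)
th=.1505;Rz=np.array([[np.cos(th),np.sin(th)],[-np.sin(th),np.cos(th)]])
for n in("scene19","side19"):
    c=load(n);W=cloud(c);X,Y,Z=np.moveaxis(W,-1,0)
    L=(W[...,:2]-[.5568,-.1394])@Rz.T
    near=np.hypot(X-.557,Y+.141)<.075
    for lo,hi in((.05,.12),(.125,.145),(.25,.285),(.195,.225)):
        m=near&(Z>lo)&(Z<hi)
        if lo>.15: m&=np.hypot(X-.557,Y+.141)<.03
        if m.any(): print(n,lo,m.sum(),"L min",L[m].min(0),"max",L[m].max(0),"mid",(L[m].min(0)+L[m].max(0))/2)
E
```

```text
scene19 0.05 289 L min [-0.024  -0.0394] max [0.0274 0.0415] mid [0.0017 0.0011]
scene19 0.125 37 L min [-0.0205 -0.0374] max [0.0261 0.0406] mid [0.0028 0.0016]
scene19 0.25 19 L min [-0.0038 -0.0052] max [0.0051 0.0026] mid [ 0.0006 -0.0013]
scene19 0.195 25 L min [-0.013  -0.0038] max [0.0174 0.0024] mid [ 0.0022 -0.0007]
side19 0.05 786 L min [-0.0211 -0.0403] max [0.0276 0.0408] mid [0.0032 0.0002]
side19 0.125 82 L min [-0.0209 -0.0387] max [0.0275 0.0391] mid [0.0033 0.0002]
side19 0.25 39 L min [-0.0048 -0.0072] max [ 0.006  -0.0001] mid [ 0.0006 -0.0037]
side19 0.195 55 L min [-0.0137 -0.0059] max [0.0178 0.0012] mid [ 0.002  -0.0023]
```

Against the bracket the hook needs about +1 mm in x and +2 mm in y. I lower it between the plates.

Call:
jog_arm(
  rows=[
    {"claw":0,"dp":[0.1,-0.2,0.5],"rotation":[0,0,0]},
    {"claw":0,"dp":[0,0,1.2],"rotation":[0,0,0]},
    {"claw":0,"dp":[0,0,1.5],"rotation":[0,0,0]},
    {"claw":0,"dp":[0,0,1.5],"rotation":[0,0,0]},
    {"claw":0,"dp":[0,0,1.5],"rotation":[0,0,0]},
    {"claw":0,"dp":[0,0,1.5],"rotation":[0,0,0]},
    {"claw":0,"dp":[0,0,1.5],"rotation":[0,0,0]},
    {"claw":0,"dp":[0,0,1.5],"rotation":[0,0,0]},
    {"claw":0,"dp":[0,0,1.5],"rotation":[0,0,0]},
    {"claw":0,"dp":[0,0,1.5],"rotation":[0,0,0]},
    {"claw":0,"dp":[0,0,1.2],"rotation":[0,0,0]},
    {"claw":0,"dp":[0,0,0.8],"rotation":[0,0,0]},
    {"claw":0,"dp":[0,0,0.4],"rotation":[0,0,0]},
    {"claw":0,"dp":[0,0,0],"rotation":[0,0,0]},
    {"claw":0,"dp":[0,0,0],"rotation":[0,0,0]},
    {"claw":0,"dp":[0,0,0],"rotation":[0,0,0]},
  ],
)

```text
time_s: 31.67
tool_pos: [0.5584, -0.1373, 0.314]
orientation: [0.0, 0.997, 0.075, 0.001]
contact_force: [0.6, -0.3, -1.4]
gripper_width: 0.0155
```

```bash
python3 pic2.py 20 .557,-.142,.12 30
```

```text
31.6667 [ 0.5584 -0.1373  0.314 ] [0.0001 0.9972 0.0749 0.0007] [ 0.638  -0.333  -1.4409]
crop origin 225 206 scale 6.666666666666667
crop origin 191 140 scale 6.666666666666667
```

View pics/p20.png

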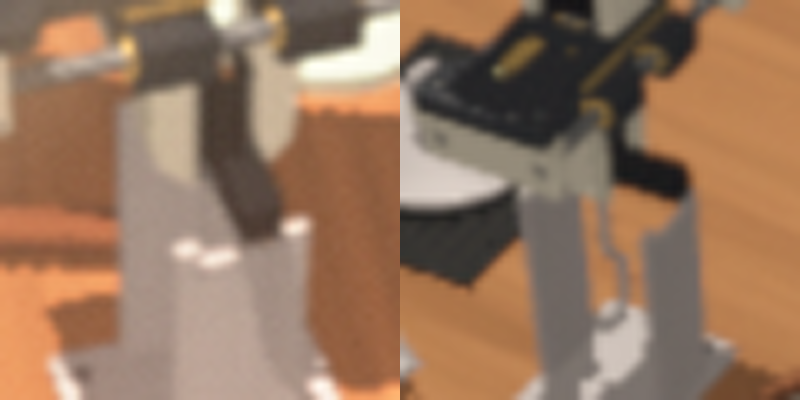

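```bash
python3 - <<'E'
from h import *
np.set_printoptions(precision=4,suppress=True)
th=.1505;Rz=np.array([[np.cos(th),np.sin(th)],[-np.sin(th),np.cos(th)]])
for n in("scene20","side20"):
    c=load(n);W=cloud(c);X,Y,Z=np.moveaxis(W,-1,0);col=c["pixels"].astype(int).sum(-1)
    L=(W[...,:2]-[.5568,-.1394])@Rz.T
    near=(abs(L[...,0])<.04)&(abs(L[...,1])<.065)
    m=near&(Z>.142)&(Z<.172)&(col<230)
    s=slice(None)
    for a,b in((-.06,-.025),(.02,.06)):
        mm=m&(L[...,1]>a)&(L[...,1]<b)
        if mm.sum()>3:print(n,"bar",a,mm.sum(),np.percentile(L[mm],[2,98],axis=0),np.percentile(Z[mm],[2,98]))
    m=near&(Z>.132)&(Z<.1425)&(col>300)
    for a,b in((-.05,-.03),(.03,.05)):
        mm=m&(L[...,1]>a)&(L[...,1]<b)
        if mm.sum()>0:print(n,"lips",a,mm.sum(),np.sort(L[mm][:,0]))
E
```

```text
scene20 bar 0.02 49 [[-0.0025  0.0228]
 [ 0.0124  0.0482]] [0.149  0.1649]
scene20 lips -0.05 2 [0.0192 0.024 ]
scene20 lips 0.03 2 [0.0183 0.0228]
side20 bar -0.06 80 [[-0.0042 -0.0527]
 [ 0.0078 -0.026 ]] [0.1514 0.1643]
side20 lips -0.05 10 [-0.0209 -0.0172 -0.0155 -0.0146  0.0182  0.0209  0.0216  0.0225  0.0234
  0.0248]
side20 lips 0.03 1 [-0.0178]
```

The bar is centred between the lips to within about 2 mm. I lower the last 20 mm.

Call:
jog_arm(
  rows=[
    {"claw":0,"dp":[0,0,0.5],"rotation":[0,0,0]},
    {"claw":0,"dp":[0,0,0.5],"rotation":[0,0,0]},
    {"claw":0,"dp":[0,0,0.4],"rotation":[0,0,0]},
    {"claw":0,"dp":[0,0,0.3],"rotation":[0,0,0]},
    {"claw":0,"dp":[0,0,0.15],"rotation":[0,0,0]},
    {"claw":0,"dp":[0,0,0.1],"rotation":[0,0,0]},
    {"claw":0,"dp":[0,0,0],"rotation":[0,0,0]},
    {"claw":0,"dp":[0,0,0],"rotation":[0,0,0]},
  ],
)

```text
time_s: 32.43
tool_pos: [0.5578, -0.1373, 0.2942]
orientation: [-0.0, 0.997, 0.075, -0.0]
contact_force: [-4.1, 1.5, 6.5]
gripper_width: 0.0159
```

Contact is light (about 8 N). I release.

Call:
jog_arm(
  rows=[
    {"claw":0,"dp":[0,0,-0.03],"rotation":[0,0,0]},
    {"claw":0.3,"dp":[0,0,0],"rotation":[0,0,0]},
    {"claw":0.6,"dp":[0,0,0],"rotation":[0,0,0]},
    {"claw":1,"dp":[0,0,0],"rotation":[0,0,0]},
    {"claw":1,"dp":[0,0,0],"rotation":[0,0,0]},
    {"claw":1,"dp":[0,0,0],"rotation":[0,0,0]},
    {"claw":1,"dp":[0,0,0],"rotation":[0,0,0]},
    {"claw":1,"dp":[0,0,0],"rotation":[0,0,0]},
    {"claw":1,"dp":[0,0,0],"rotation":[0,0,0]},
    {"claw":1,"dp":[0,0,0],"rotation":[0,0,0]},
    {"claw":1,"dp":[0,0,0],"rotation":[0,0,0]},
    {"claw":1,"dp":[0,0,0],"rotation":[0,0,0]},
  ],
)

```text
time_s: 33.43
tool_pos: [0.5581, -0.1373, 0.294]
orientation: [0.0, 0.997, 0.075, 0.0]
contact_force: [-0.7, 0.8, -0.5]
gripper_width: 0.0848
```

```bash
python3 pic2.py 21 .557,-.142,.12 30
```

```text
33.4333 [ 0.5581 -0.1373  0.294 ] [0.     0.9972 0.0749 0.    ] [-0.6804  0.8151 -0.4579]
crop origin 225 206 scale 6.666666666666667
crop origin 191 140 scale 6.666666666666667
```

View pics/p21.png

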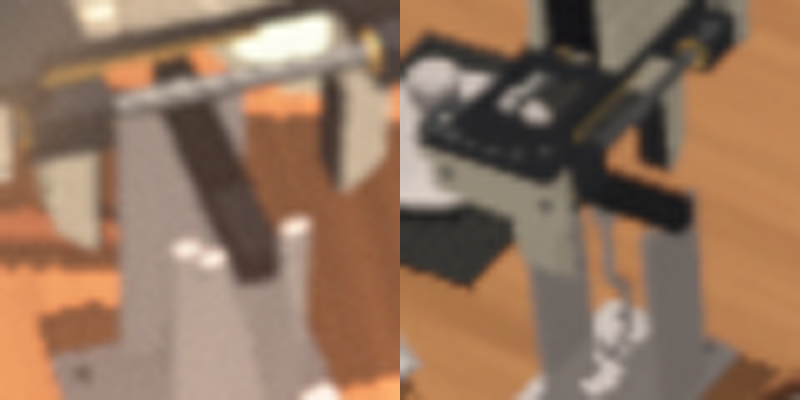

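The bar lies between the lips. I raise the gripper clear.

Call:
jog_arm(
  rows=[
    {"claw":1,"dp":[0,0,-0.6],"rotation":[0,0,0]},
    {"claw":1,"dp":[0,0,-1.2],"rotation":[0,0,0]},
    {"claw":1,"dp":[0,0,-2],"rotation":[0,0,0]},
    {"claw":1,"dp":[0,0,-2.5],"rotation":[0,0,0]},
    {"claw":1,"dp":[0,0,-2.5],"rotation":[0,0,0]},
    {"claw":1,"dp":[0,0,-2.5],"rotation":[0,0,0]},
    {"claw":1,"dp":[0,0,-2.5],"rotation":[0,0,0]},
    {"claw":1,"dp":[0,0,-1.5],"rotation":[0,0,0]},
    {"claw":1,"dp":[0,0,-0.6],"rotation":[0,0,0]},
    {"claw":1,"dp":[0,0,0],"rotation":[0,0,0]},
    {"claw":1,"dp":[0,0,0],"rotation":[0,0,0]},
  ],
)

```text
time_s: 34.45
tool_pos: [0.5579, -0.1372, 0.4525]
orientation: [-0.0, 0.997, 0.075, -0.0]
contact_force: [-0.2, -0.0, 0.1]
gripper_width: 0.0917
```

```bash
python3 pic2.py 22 .557,-.142,.12 30; python3 - <<'E'
from h import *
np.set_printoptions(precision=4,suppress=True)
th=.1505;Rz=np.array([[np.cos(th),np.sin(th)],[-np.sin(th),np.cos(th)]])
w=grab("wrist","wrist22");o=[]
for n in("scene22","side22","wrist22"):
    c=load(n);W=cloud(c);X,Y,Z=np.moveaxis(W,-1,0);col=c["pixels"].astype(int).sum(-1)
    m=(Z>.128)&(Z<.155)&(col<220)&(np.hypot(X-.557,Y+.141)<.075)
    if m.sum()>5:print(n,"bar",m.sum(),cv2.minAreaRect(W[m][:,:2].astype(np.float32)),np.percentile(Z[m],[5,50,95]))
    m=(np.hypot(X-.65,Y-.089)<.075)&(Z>.128)&(Z<.142)
    if m.sum()>9:print("   jar rim",cv2.minEnclosingCircle(W[m][:,:2].astype(np.float32)))
    r=np.hypot(X-.4665,Y+.3555);m=(r<.07)&(Z>.012)&(Z<.05)
    if m.sum()>9:print("   lid",cv2.minEnclosingCircle(W[m][:,:2].astype(np.float32)))
    m=(r<.04)&(Z>.05);
    if m.sum()>3:print("   knob",W[m].mean(0),Z[m].max())
    m=(np.hypot(X-.445,Y-.367)<.06)&(Z>.03)&(Z<.11)
    if m.sum()>9:print("   basket",cv2.minEnclosingCircle(W[m&(Z<.055)][:,:2].astype(np.float32)),"ring",W[m&(Z>.08)].mean(0),Z[m].max())
    o.append(c["pixels"][:,:,::-1])
cv2.imwrite("pics/fin.png",cv2.resize(np.hstack(o[:2]),(800,300)))
cv2.imwrite("pics/finw.png",o[2])
E
```

```text
34.45 [ 0.5579 -0.1372  0.4525] [-0.0001  0.9972  0.0749 -0.0002] [-0.2024 -0.0417  0.1032]
crop origin 225 206 scale 6.666666666666667
crop origin 191 140 scale 6.666666666666667
scene22 bar 151 ((0.560067355632782, -0.13665375113487244), (0.017309945076704025, 0.09240306913852692), 8.778372764587402) [0.1296 0.1406 0.1438]
   jar rim ((0.6500453948974609, 0.0886092483997345), 0.06452983617782593)
   lid ((0.4690764844417572, -0.35604721307754517), 0.06556319445371628)
   knob [ 0.4713 -0.3502  0.0592] 0.06630276293108917
   basket ((0.4435662627220154, 0.3671960234642029), 0.04733811691403389) ring [0.4448 0.3674 0.0951] 0.10416809414145467
side22 bar 129 ((0.5589205026626587, -0.14462463557720184), (0.0132435979321599, 0.09609463810920715), 8.046610832214355) [0.1339 0.142  0.1442]
   jar rim ((0.6519204378128052, 0.0871257409453392), 0.06437227874994278)
   lid ((0.46822506189346313, -0.35511839389801025), 0.06454116106033325)
   knob [ 0.4682 -0.3586  0.0602] 0.06544310629735184
   basket ((0.4479198157787323, 0.36765965819358826), 0.046844154596328735) ring [0.4468 0.3603 0.0932] 0.10237475050165445
wrist22 bar 1245 ((0.5578415393829346, -0.138814777135849), (0.015732012689113617, 0.09804871678352356), 8.391301155090332) [0.1395 0.1415 0.1428]
   jar rim ((0.6534221172332764, 0.054072171449661255), 0.05139365419745445)
   lid ((0.46656787395477295, -0.35382065176963806), 0.06433029472827911)
   knob [ 0.4677 -0.35    0.0587] 0.06260135775290865
```

View pics/p22.png

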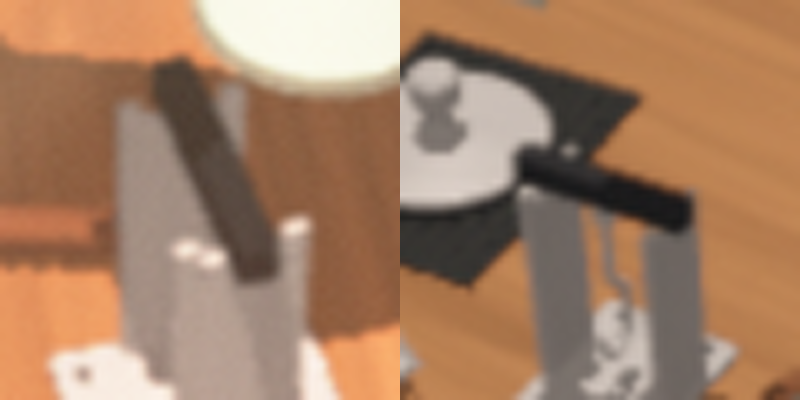

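View pics/fin.png

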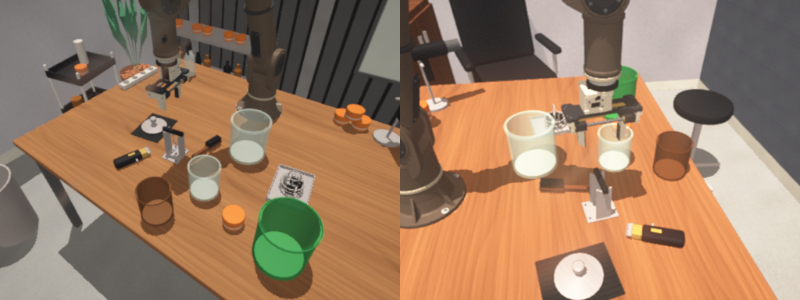

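View pics/finw.png

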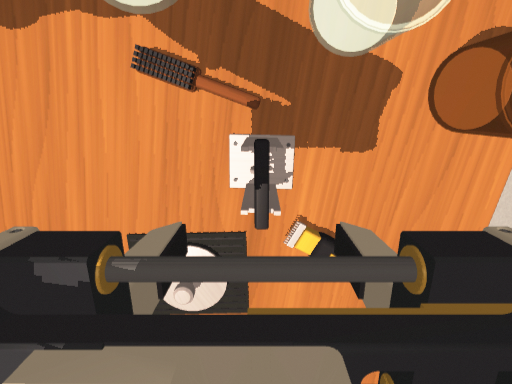

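All checks agree: the bar is at the same height as at the start and within about 3 mm of where it was. Lid and basket are flat, and the jar is in place.

```bash
python3 - <<'E'
from workcell import *
print(hand_in())
E
```

```text
the job is handed in; nothing more can be done
None
```

The whole job is done and handed in at about 35 s of the 72 s allowed; the interface gives no verdict. I laid the lid knob-up on the mat, hooked the basket out of the jar and stood it in the tray, then unhooked it and hung the hook back on its bracket.

Last checks, from the camera images just before handing in:
- **Lid:** flat and near the mat's centre. The top of the knob measures about 63–66 mm (62 expected).
- **Basket:** upright near the tray's centre. The top of the ring measures about 102–104 mm (102.5 expected).
- **Hook:** the crossbar lies between the bracket's lips at its original height, 2–4 mm from where it started.
- **Jar and other items:** the jar's rim is within 2 mm of its first position, and I saw no movement of the clipper, brush or tub.
- **Robot:** the gripper is open and clear of everything.

The cameras disagree with each other by up to about 8 mm in y, the worst being the final crossbar position. The final wrist reading of the jar rim was also off, because the picture cut it off. Neither left any sign of a failed check.

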